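Feed the bench tumbler from the plug tray

TASK

Take the pouring tray by its sloping wooden grip and tip all five pipe plugs out of it into the square feed hopper, without touching the plugs with the fingers. Then set the empty tray down gently, right way up, on the rubber mat, with its nose pushed up square against the wooden stop, and let go. Leave the other things on the bench where they are.

Things in the scene. Friction and masses are not known exactly. Their poses are not given: they have to be found in the camera images.
- tray: Aluminium pouring tray, loose, 0.2 kg empty. Floor 130 x 110 mm, back and side walls 45 mm high, sheet 3 mm; no front wall but a lip flared up at 30 degrees. Origin: centre of the underside; +x to the pouring nose (front), z up. The floor ends at x = -65 and +65 mm, the lip runs on to x = 87 mm, its edge 14 mm up. A flat wooden grip leans back from the top of the back wall (see tray_grip).
- tray_grip (a point): Middle of the wooden grip, 48 mm up it (tray frame x = -91, y = 0, z = 79 mm); axes as the tray's. The grip is 12 mm thick, 40 mm wide (along y), 80 mm long, and leans back (to -x) 35 degrees from vertical: from x = -61, z = 36 to x = -106, z = 101 mm. Its broad faces look forward-up and back-down; pinch it across its thickness with the tool tilted in line with it.
- tray_nose (a point): Middle of the front edge of the tray's lip (tray frame x = 87.5, y = 0, z = 14 mm); axes as the tray's.
- hopper: Square feed hopper of a bench tumbler, fixed, grey, steel rim; outside 240 x 240 mm, origin at the centre of its underside, z up. Rim 120 mm above the bench, mouth 200 x 200 mm inside along its x and y; below 35 mm of upright wall the sides slope in to a floor 90 mm square, 41 mm above the bench. A motor, up to 95 mm high, sticks out of its +x side by 70 mm.
- hopper_mouth (a point): Centre of the hopper's mouth at rim height; axes as the hopper's.
- mat: Black rubber parking mat, fixed, 240 x 150 mm and 4 mm thick; origin at the centre of its underside, +x towards its wooden stop, a batten 20 mm thick, 150 mm long, across its +x end, its top 22 mm above the bench.
- mat_stop (a point): Middle of the stop's inner face (mat frame x = 100, y = 0, z = 14 mm), which looks to the mat's -x; axes as the mat's. A tray parked home has its nose here and its x axis along the mat's x.
- plug1: One of the five equal dark steel pipe plugs in the tray: hexagon head 33 mm across corners and 13 mm thick with a round stem 21 mm in diameter and 13 mm long on it, about 40 g; origin at the middle of the head's flat face, z along the stem.
- plug2: One of the five equal dark steel pipe plugs in the tray: hexagon head 33 mm across corners and 13 mm thick with a round stem 21 mm in diameter and 13 mm long on it, about 40 g; origin at the middle of the head's flat face, z along the stem.
- plug3: One of the five equal dark steel pipe plugs in the tray: hexagon head 33 mm across corners and 13 mm thick with a round stem 21 mm in diameter and 13 mm long on it, about 40 g; origin at the middle of the head's flat face, z along the stem.
- plug4: One of the five equal dark steel pipe plugs in the tray: hexagon head 33 mm across corners and 13 mm thick with a round stem 21 mm in diameter and 13 mm long on it, about 40 g; origin at the middle of the head's flat face, z along the stem.
- plug5: One of the five equal dark steel pipe plugs in the tray: hexagon head 33 mm across corners and 13 mm thick with a round stem 21 mm in diameter and 13 mm long on it, about 40 g; origin at the middle of the head's flat face, z along the stem.
- mug: Bystander, loose: white mug, 78 mm across, 90 mm high; origin at the centre of its underside.
- spanner: Bystander, loose: steel spanner, 180 mm long, lying flat; origin at the centre of its underside.
- jar: Bystander, loose: glass jar with a steel cap, 68 mm across, 100 mm high; origin at the centre of its underside.
- plain_bin: Bystander, loose: plain rectangular aluminium bin without a grip, 130 x 100 x 50 mm, empty; origin at the centre of its underside.
- reel: Bystander, loose: orange reel, 100 mm across, 65 mm high; origin at the centre of its underside.

How it is judged:
On the way, in this order (a step that is already met when the one before it is completed fails the run):
1. the tray is lifted clear of the bench with all five plugs in it (height (world z) of tray above 0.04 m and x of plug1 in the frame of tray between -0.07 and 0.085 m and y of plug1 in the frame of tray between -0.058 and 0.058 m and z of plug1 in the frame of tray between -0.005 and 0.06 m and x of plug2 in the frame of tray between -0.07 and 0.085 m and y of plug2 in the frame of tray between -0.058 and 0.058 m and z of plug2 in the frame of tray between -0.005 and 0.06 m and x of plug3 in the frame of tray between -0.07 and 0.085 m and y of plug3 in the frame of tray between -0.058 and 0.058 m and z of plug3 in the frame of tray between -0.005 and 0.06 m and x of plug4 in the frame of tray between -0.07 and 0.085 m and y of plug4 in the frame of tray between -0.058 and 0.058 m and z of plug4 in the frame of tray between -0.005 and 0.06 m and x of plug5 in the frame of tray between -0.07 and 0.085 m and y of plug5 in the frame of tray between -0.058 and 0.058 m and z of plug5 in the frame of tray between -0.005 and 0.06 m), for 0.2 s.
2. all five plugs lie in the hopper, below its rim (x of plug1 in the frame of hopper between -0.102 and 0.102 m and y of plug1 in the frame of hopper between -0.102 and 0.102 m and z of plug1 in the frame of hopper between 0.03 and 0.12 m and x of plug2 in the frame of hopper between -0.102 and 0.102 m and y of plug2 in the frame of hopper between -0.102 and 0.102 m and z of plug2 in the frame of hopper between 0.03 and 0.12 m and x of plug3 in the frame of hopper between -0.102 and 0.102 m and y of plug3 in the frame of hopper between -0.102 and 0.102 m and z of plug3 in the frame of hopper between 0.03 and 0.12 m and x of plug4 in the frame of hopper between -0.102 and 0.102 m and y of plug4 in the frame of hopper between -0.102 and 0.102 m and z of plug4 in the frame of hopper between 0.03 and 0.12 m and x of plug5 in the frame of hopper between -0.102 and 0.102 m and y of plug5 in the frame of hopper between -0.102 and 0.102 m and z of plug5 in the frame of hopper between 0.03 and 0.12 m), for 0.3 s.
At the end, for the whole second after the job is handed in: All five plugs lie at rest in the hopper below its rim (inside its 200 mm mouth). The tray stands level (within 3.4 degrees) and flat on the mat, at rest and released, its nose within 4 mm of the stop's face and within 30 mm of the stop's middle, square to it within 5 degrees (all of step 2 and angle between tray's own z axis and vertical below 0.06 rad and z of tray in the frame of mat between 0.001 and 0.008 m and x of tray_nose in the frame of mat_stop between -0.004 and 0.004 m and y of tray_nose in the frame of mat_stop between -0.03 and 0.03 m and angle between the x axis of tray and the x axis of mat, either way round below 0.09 rad and linear speed of tray below 0.02 m/s and linear speed of each of plug1, plug2, plug3, plug4, plug5 below 0.05 m/s); the robot touches nothing.
It fails at once if the fingers touch a plug (contact force between the fingers and plug1 above 0.5 N or contact force between the fingers and plug2 above 0.5 N or contact force between the fingers and plug3 above 0.5 N or contact force between the fingers and plug4 above 0.5 N or contact force between the fingers and plug5 above 0.5 N).
It fails at once if the tray is banged down or rammed (over 80 N on the mat or its stop, or on the hopper) (contact force between tray and mat above 80 N or contact force between tray and hopper above 80 N).
It fails at once if the tray is dropped or slammed on the mat (over 0.3 m/s within 26 mm of it) (z of tray in the frame of mat below 0.03 m and horizontal distance between tray and mat below 0.11 m and linear speed of tray above 0.3 m/s).
It fails at once if another thing on the bench is moved by more than 30 mm (distance of any of mug, spanner, jar, plain_bin, reel from where it was at the start of the episode above 0.03 m).
It also fails if it takes over 66 s, if anything falls off the work surface, if the arm or the gripper's body presses on something with over 40 N, if the wrist force passes 120 N, or if a joint passes its speed limit or range.

ROBOT

A 6-joint arm with a two-finger parallel gripper is mounted at the origin on the work surface. World frame = base frame: x ahead of the robot, y to its left, z up, the work surface at z = 0. Lengths are in m, angles in rad, forces in N, time in s.
With the tool pointing down it reaches from about 0.4 to 0.825 m from the base axis. Payload 7 kg.
Tool frame: the origin (TCP) lies midway between the tips of the shut fingers; the grasp point (between the pads) lies 19 mm behind it; x points along the fingers, y is the direction in which the jaws open and shut, and the axes are right-handed (so a half turn about x gives the same grasp; the last joint's range is limited). The gripper opens to 85 mm and grips with 20 to 120 N. Pads are 22 mm wide; open, the fingers measure 114 mm over their backs; the gripper's body (76 mm by 85 mm) begins 54 mm behind the grasp point. The pads swing forward as they close: fully open they stand 13 mm farther back than shut.
Start: joints at [-0.872, 0.359, 0.012, 0, -1.224, -0.288], TCP at [0.27, -0.619, 0.231] pointing down, gripper open.
Joint ranges: [-3.07, 3.07], [-1.43, 2.12], [-1.02, 1.25], [-3.03, 1.67], [-3.05, -0], [-3.03, 3.03]. Speed limits (rad/s): [2.39, 2.39, 3.01, 3.14, 3.14, 3.14].

INTERFACE

Orientations are given as a unit quaternion [w, x, y, z].
In Python, from station import ctrl gives the robot as it stands.
- The arm moves only by the tool carry_out, never from a script. Its argument "plan" is one flat list of numbers, 5 for each row, row after row: the finger opening in mm, from 0 to 85.4, then the shift along the tool's x, y, z in mm, then the turn about the tool's x in rad. In form: [jaw, tx, ty, tz, yaw, jaw, tx, ty, tz, yaw, ...]. A call has 1 to 12 rows; each row shifts and turns the commanded pose from where the row before left it, along the tool's axes as they then stand; what a row does not reach is not made up. A row lasts 1/12 s, in which the tool goes at most 41.7 mm and 7.16 degrees, less where a joint would pass 70% of its speed; a pose out of reach is approached as far as the arm can. A call with a gripper value outside its range is refused whole. The fingers move at their own pace and stop on an object; the grip force is fixed at half the most. Time passes only in rows, so rows that do not move let the fingers close. It gives the time, the measured TCP pose, the force and the opening at its end, in the units of the state.
- ctrl.state(): the state, without advancing time (a new reading comes with each control period).
- ctrl.get_image(name): name is "scene" or "side" or "wrist"; returns the picture (480x640x3 uint8, red, green, blue); there is no depth.
- ctrl.camera_model(name): a dict with "vfov" (degrees; the focal length in pixels is half the picture's height over the tangent of half this angle, whatever the lens; pixels are square), "cx", "cy" (the principal point, pixels), "rvec" (rotation vector, rad) and "tvec" (3), from world to camera coordinates, as OpenCV has them. Camera axes: x right, y down, z forward; pixel columns grow to the right and rows downward; lengths in m; the calibration is good to about 2 mm. A picture is of the moment at which its call begins: read the wrist's pose just before it. camera_model takes no time and is no camera call; for the wrist camera it gives the pose at the moment of the call.
- ctrl.hand_in(): hands the job in, once; it reports no verdict.
The state is a dict: "clock": time; "joint_positions": joint angles; "dq": joint speeds; "effort": joint torques, N m; "position": TCP position; "ee_rot": TCP orientation; "contact_force": force on the tool from outside, world axes, zero at the start; "moment": the same for the moment, N m; "gripper_width": finger opening in m.
Only numpy, scipy, OpenCV 4.12 (cv2) and the standard library are available. Lean on these libraries where they do the work, as an engineer would, in place of code of your own. Each camera call takes 0.05 s, during which the arm holds its last target.

## Working session

There is one attempt and no reset: what is moved stays moved. The work goes in short steps, Python scripts to look and compute and a tool call to move; the robot and the scene stay as the last step left them, time stands still between calls to the robot, and variables do not carry over. Pictures are saved under pics/ and viewed, and the job is handed in when it is done.

Besides the shell and the picture viewer there is one more tool, called after ">>>" by a JSON object that holds its "api" and its "payload". carry_out: Moves the arm, as the interface text tells. Its arguments: {"type":"object","properties":{"plan":{"type":"array"}},"required":["plan"]}

```bash
ls; mkdir -p pics; python3 - <<'E'
from station import ctrl
import cv2
print(ctrl.state())
for n in("scene","side","wrist"):
    print(n,ctrl.camera_model(n))
    cv2.imwrite(f"pics/a_{n}.png",ctrl.get_image(n)[:,:,::-1])
E
```

```text
pics
{'clock': 0.0, 'joint_positions': array([-8.71941630e-01,  3.59385517e-01,  1.10438074e-02, -3.56090020e-04,
       -1.22407716e+00, -2.88112813e-01]), 'dq': array([-0.00102609, -0.00093812, -0.00116962,  0.00059425,  0.00116458,
       -0.00042804]), 'effort': array([ 1.70130599e-03, -5.83323669e+01,  2.93435597e+01,  6.93687066e+00,
       -5.78694147e-03, -1.60424207e-05]), 'position': array([ 0.26931241, -0.61841986,  0.23035693]), 'ee_rot': array([ 0.69208823, -0.1435972 ,  0.69242322,  0.14471977]), 'contact_force': array([-1.18922414, -0.10294381,  0.16134119]), 'moment': array([0.00191579, 0.03830158, 0.01719375]), 'gripper_width': 0.08518337927661512}
scene {'vfov': 42.12325445813756, 'cx': 312.44691239429176, 'cy': 249.40946928034967, 'rvec': array([ 1.17958041,  2.1511193 , -1.09678184]), 'tvec': array([ 0.26132832, -0.1838483 ,  1.57571923])}
side {'vfov': 49.09118245670931, 'cx': 325.37700731075773, 'cy': 246.35026541950856, 'rvec': array([ 2.23818654, -0.11007997,  0.05021969]), 'tvec': array([-0.50743154,  0.11738971,  1.05688276])}
wrist {'vfov': 61.49741968863224, 'cx': 316.9415403773983, 'cy': 236.95272911345316, 'rvec': array([-1.61714401, -2.46572341, -0.38561054]), 'tvec': array([ 0.67381539, -0.04018641,  0.37888458])}
```

View pics/a_scene.png

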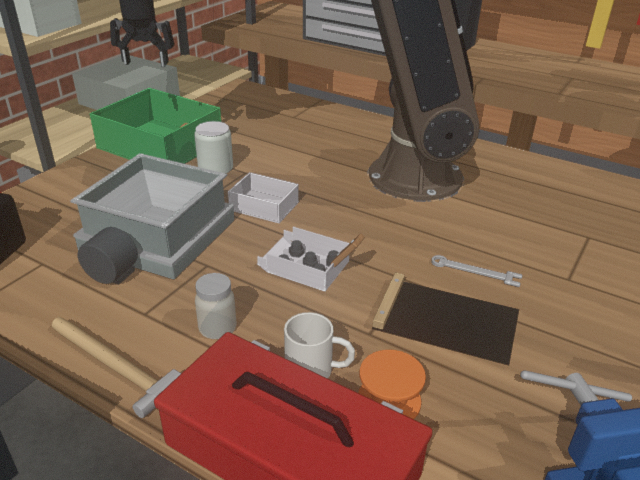

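View pics/a_side.png

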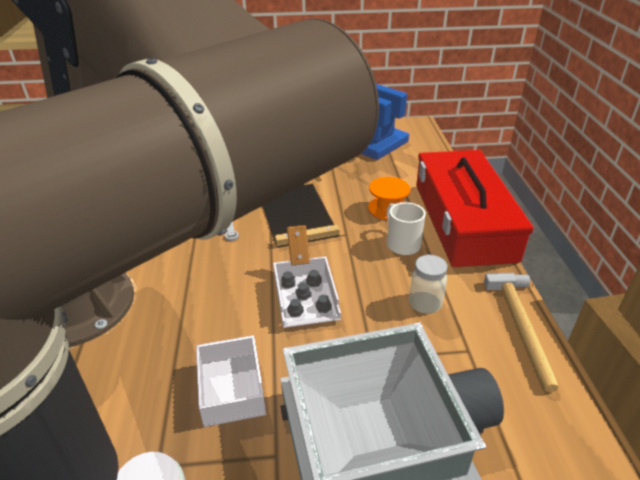

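View pics/a_wrist.png

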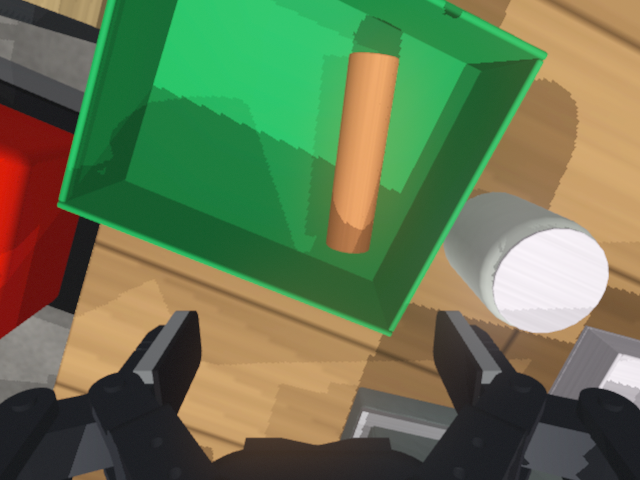

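The scene view shows the tray near (305,257), with its nose towards the hopper on the left and its grip at (345,250). The mat is near (450,320), with its stop at (388,300). I'll zoom in to get exact pixels.

```bash
cat > h.py <<'E'
import numpy as np, cv2
from station import ctrl
def cam(n):
    m=ctrl.camera_model(n); f=240/np.tan(np.radians(m['vfov'])/2)
    K=np.array([[f,0,m['cx']],[0,f,m['cy']],[0,0,1.]]); R=cv2.Rodrigues(np.array(m['rvec']))[0]
    return K,R,np.array(m['tvec'])
def ray(c,uv):
    K,R,t=c; d=R.T@np.linalg.solve(K,[uv[0],uv[1],1]); return -R.T@t,d
def onz(c,uv,z):
    o,d=ray(c,uv); return o+d*(z-o[2])/d[2]
def proj(c,P):
    K,R,t=c; p=K@(R@np.asarray(P,float)+t); return p[:2]/p[2]
def tri(c1,u1,c2,u2):
    o1,d1=ray(c1,u1);o2,d2=ray(c2,u2);d1/=np.linalg.norm(d1);d2/=np.linalg.norm(d2)
    s=np.linalg.lstsq(np.c_[d1,-d2],o2-o1,rcond=None)[0]
    a=o1+d1*s[0];b=o2+d2*s[1];return (a+b)/2,np.linalg.norm(a-b)
def q2R(q):
    from scipy.spatial.transform import Rotation
    return Rotation.from_quat([q[1],q[2],q[3],q[0]]).as_matrix()
def crop(src,x0,y0,w,h,s,out):
    im=cv2.imread(src)[y0:y0+h,x0:x0+w]; im=cv2.resize(im,None,fx=s,fy=s,interpolation=cv2.INTER_CUBIC)
    for i in range(0,w,20):
        cv2.putText(im,str(x0+i),(i*s,8),0,.3,(0,0,255),1);cv2.line(im,(i*s,9),(i*s,14),(0,0,255),1)
    for j in range(0,h,20):
        cv2.putText(im,str(y0+j),(0,j*s+4),0,.3,(0,0,255),1)
    cv2.imwrite(out,im)
E
python3 - <<'E'
from h import *
crop('pics/a_scene.png',250,225,120,70,6,'pics/b1.png')
crop('pics/a_scene.png',365,265,160,100,5,'pics/b2.png')
crop('pics/a_side.png',260,220,100,110,5,'pics/b3.png')
crop('pics/a_side.png',180,320,310,160,2,'pics/b4.png')
crop('pics/a_scene.png',70,110,240,170,3,'pics/b5.png')
E
```

```text
(no output)
```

View pics/b1.png

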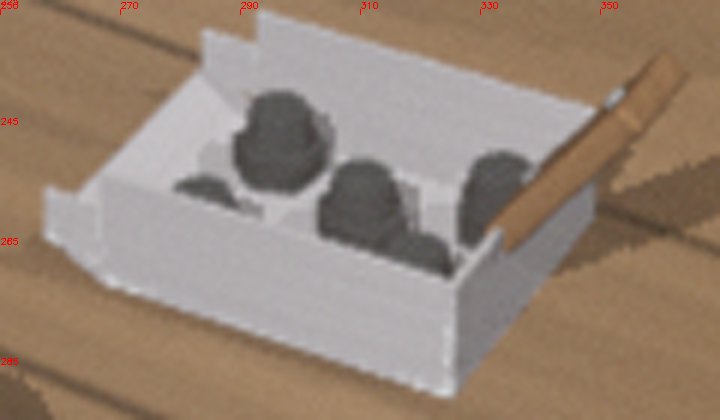

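View pics/b2.png

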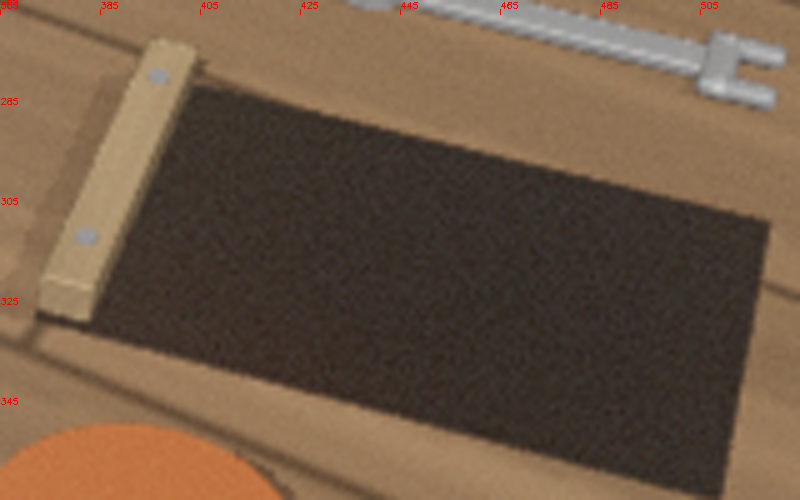

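View pics/b3.png

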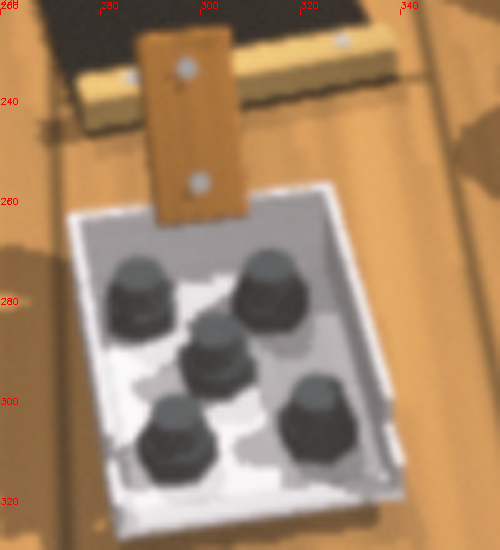

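View pics/b4.png

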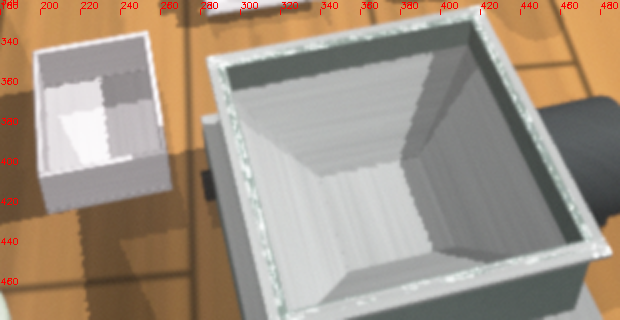

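View pics/b5.png

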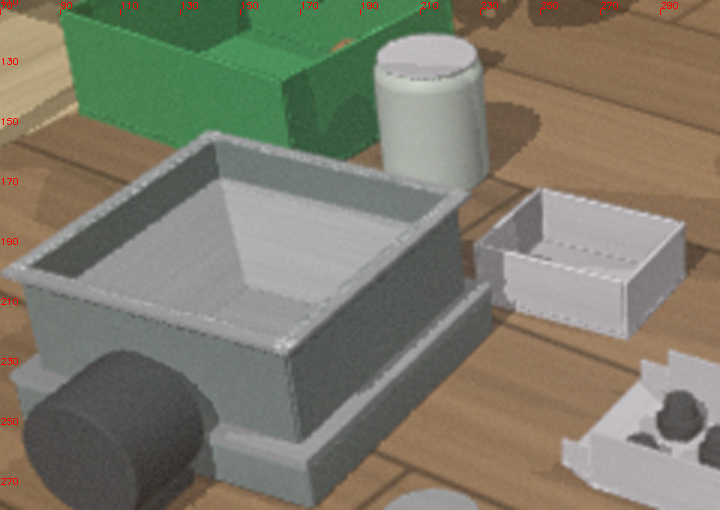

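```bash
python3 - <<'E'
from h import *
S=cam('scene');D=cam('side')
def fit(name,loc,P):
    loc=np.array(loc,float)/1000;P=np.array(P)[:,:2]
    a=loc-loc.mean(0);b=P-P.mean(0)
    th=np.arctan2((a[:,0]*b[:,1]-a[:,1]*b[:,0]).sum(),(a*b).sum())
    R=np.array([[np.cos(th),-np.sin(th)],[np.sin(th),np.cos(th)]]);t=P.mean(0)-R@loc.mean(0)
    print(name,t.round(4),'yaw',round(np.degrees(th),2),'res mm',(1000*np.linalg.norm((R@loc.T).T+t-P,axis=1)).round(1))
    return R,t
T=fit('tray',[(-65,55),(-65,-55),(65,55),(-65,55),(-65,-55),(-65,-55),(-65,55)],
 [onz(S,(325,290.8),0),onz(S,(348.8,260.8),0),onz(S,(267.5,272.2),0),onz(S,(325.8,272.5),.045),onz(S,(348.3,243),.045),onz(D,(274,263),.045),onz(D,(326,257),.045)])
fit('mat',[(-120,-75),(-120,75),(100,-75),(100,75)],[onz(S,(518.6,309),.004),onz(S,(509.6,364),.004),onz(S,(404.4,275.4),.022),onz(S,(383.4,323),.022)])
for n,p in [('s',onz(S,(140,154.3),.12)),('s',onz(S,(226,174),.12)),('s',onz(S,(166,226.7),.12)),('s',onz(S,(71.7,200.7),.12)),('d',onz(D,(285,350),.12)),('d',onz(D,(419,324),.12)),('d',onz(D,(482,445),.12))]: print(n,p.round(3))
# grip top end tri check
print('grip top mid side->', onz(D,(297,226.5),.101))
# others
for n,uv,z in [('jarcap',(214,283),.1),('can',(212,130),.1),('mug',(310,327),.09),('reel',(392,372),.065),('spL',(440,261),.005),('spR',(517,280),.005),('bin',(264,190),.05),('bincorn',(298,182),.05),('bin2',(278.5,200),.05),('bin3',(229,193),.05)]: print(n,onz(S,uv,z).round(3))
E
```

```text
tray [ 0.4652 -0.0259] yaw -84.72 res mm [1.8 1.4 1.3 1.3 2.8 3.4 2. ]
mat [0.4639 0.2727] yaw -78.53 res mm [0.4 0.2 2.  1.5]
s [ 0.453 -0.482  0.12 ]
s [ 0.419 -0.264  0.12 ]
s [ 0.64 -0.23  0.12]
s [ 0.672 -0.45   0.12 ]
d [ 0.422 -0.263  0.12 ]
d [ 0.64 -0.23  0.12]
d [ 0.671 -0.448  0.12 ]
grip top mid side-> [0.45882584 0.08266743 0.101     ]
jarcap [ 0.703 -0.065  0.1  ]
can [ 0.233 -0.459  0.1  ]
mug [0.698 0.125 0.09 ]
reel [0.691 0.268 0.065]
spL [0.308 0.194 0.005]
spR [0.283 0.346 0.005]
bin [ 0.333 -0.23   0.05 ]
bincorn [ 0.26  -0.185  0.05 ]
bin2 [ 0.351 -0.177  0.05 ]
bin3 [ 0.387 -0.287  0.05 ]
```

```bash
cat >> h.py <<'E'
def st():
    s=ctrl.state();R=q2R(s['ee_rot'])
    print('t',round(s['clock'],2),'p',s['position'].round(4),'w',round(s['gripper_width']*1000,1),'F',s['contact_force'].round(1))
    print('q',s['joint_positions'].round(3));print('R cols x,y,z',R[:,0].round(3),R[:,1].round(3),R[:,2].round(3))
    return s,R
def rel(P): # shift in tool mm to world point
    s=ctrl.state();R=q2R(s['ee_rot']);return (R.T@(np.asarray(P)-s['position'])*1000).round(1)
E
python3 - <<'E'
from h import *
st();print(rel([.5,-.05,.33]),rel([.05,.42,.33]))
S=cam('scene')
for z in(-.0,.4): print(onz(S,(60,160),z),onz(S,(250,80),z),onz(S,(250,-0),z))
E
```

```text
t 0.15 p [ 0.2694 -0.6185  0.2306] w 85.7 F [-0.7 -0.2  0.7]
q [-0.872  0.359  0.011 -0.    -1.224 -0.288]
R cols x,y,z [-0.001  0.001 -1.   ] [-0.399  0.917  0.001] [ 0.917  0.399 -0.   ]
[-98.9 429.3 438.4] [ -98.1 1039.9  213.5]
[ 0.43049703 -0.81681908  0.        ] [-0.3085548  -0.75309132  0.        ] [-1.15192334 -1.38514821  0.        ]
[ 0.89460852 -0.12264856  0.4       ] [ 0.54187427 -0.09223261  0.4       ] [ 0.1393518  -0.39390038  0.4       ]
```

>>> {"api": "carry_out", "payload": {"plan": [85, -8, 27, 27.5, 0, 85, -8, 27, 27.5, 0, 85, -8, 27, 27.5, 0, 85, -8, 27, 27.5, 0, 85, -8, 27, 27.5, 0, 85, -8, 27, 27.5, 0, 85, -8, 27, 27.5, 0, 85, -8, 27, 27.5, 0, 85, -8, 27, 27.5, 0, 85, -8, 27, 27.5, 0, 85, -8, 27, 27.5, 0, 85, -8, 27, 27.5, 0]}}

```text
clock: 1.15
position: [0.4427, -0.1881, 0.3278]
ee_rot: [0.692, -0.144, 0.692, 0.144]
contact_force: [1.4, -0.6, -0.6]
gripper_width: 0.0851
```

```bash
python3 - <<'E'
from h import *
st();print(rel([.42,.2,.33]),rel([.25,.4,.33]),rel([.0,.48,.33]))
E
```

```text
t 1.15 p [ 0.4427 -0.1881  0.3278] w 85.1 F [ 1.4 -0.6 -0.6]
q [ 0.008 -0.02  -0.235 -0.    -1.355 -1.168]
R cols x,y,z [ 0.  0. -1.] [-0.399  0.917 -0.   ] [0.917 0.399 0.   ]
[ -2.1 364.9 134.2] [ -2.2 616.2  58.2] [  -2.3  789.3 -139.1]
```

>>> {"api": "carry_out", "payload": {"plan": [85, 0, 37, 14, 0, 85, 0, 37, 14, 0, 85, 0, 37, 14, 0, 85, 0, 37, 14, 0, 85, 0, 37, 14, 0, 85, 0, 37, 14, 0, 85, 0, 37, 14, 0, 85, 0, 37, 14, 0, 85, 0, 37, 14, 0, 85, 0, 37, 14, 0]}}

```text
clock: 1.98
position: [0.4224, 0.207, 0.3275]
ee_rot: [0.692, -0.144, 0.692, 0.145]
contact_force: [1.2, -0.4, 0.8]
gripper_width: 0.0848
```

```bash
python3 - <<'E'
from h import *
st();print(rel([.16,.42,.33]),rel([.14,.3,.33]))
E
```

```text
t 1.98 p [0.4224 0.207  0.3275] w 84.8 F [ 1.2 -0.4  0.8]
q [ 0.876 -0.039 -0.255 -0.    -1.355 -2.035]
R cols x,y,z [ 0.     0.001 -1.   ] [-0.4    0.917  0.   ] [0.917 0.4   0.001]
[  -2.4  300.1 -155.4] [  -2.5  198.1 -221.7]
```

>>> {"api": "carry_out", "payload": {"plan": [85, 0, 35, -18, 0, 85, 0, 35, -18, 0, 85, 0, 35, -18, 0, 85, 0, 35, -18, 0, 85, 0, 35, -18, 0, 85, 0, 35, -18, 0, 85, 0, 35, -18, 0, 85, 0, 35, -18, 0, 85, 0, 0, 0, -0.12, 85, 0, 0, 0, -0.12, 85, 0, 0, 0, -0.12, 85, 0, 0, 0, -0.12]}}

```text
clock: 2.98
position: [0.1789, 0.4044, 0.327]
ee_rot: [0.637, -0.307, 0.637, 0.307]
contact_force: [-0.1, -0.9, -0.2]
gripper_width: 0.0852
```

>>> {"api": "carry_out", "payload": {"plan": [85, 0, 0, 0, -0.124, 85, 0, 0, 0, -0.124, 85, 0, 0, 0, -0.124, 85, 0, 0, 0, -0.124, 85, 0, 0, 0, -0.124, 85, 0, 0, 0, -0.124, 85, 0, 0, 0, -0.124, 85, 0, 0, 0, -0.124, 85, 0, 0, 0, -0.124, 85, 0, 0, 0, -0.124, 85, 0, 0, 0, -0.124, 85, 0, 0, 0, -0.124]}}

```text
clock: 3.98
position: [0.1794, 0.4041, 0.3272]
ee_rot: [0.261, -0.657, 0.261, 0.657]
contact_force: [-0.6, -0.4, -1.1]
gripper_width: 0.0853
```

```bash
python3 - <<'E'
from h import *
st()
E
```

```text
t 3.98 p [0.1794 0.4041 0.3272] w 85.3 F [-0.6 -0.4 -1.1]
q [ 1.602 -0.091 -0.303 -0.    -1.359 -0.787]
R cols x,y,z [-0. -0. -1.] [-0.687 -0.727  0.   ] [-0.727  0.687 -0.   ]
```

>>> {"api": "carry_out", "payload": {"plan": [85, 0, 0, 0, -0.1214, 85, 0, 0, 0, -0.1214, 85, 0, 0, 0, -0.1214, 85, 0, 0, 0, -0.1214, 85, 0, 0, 0, -0.1214, 85, 0, 0, 0, -0.1214, 85, 0, 0, 0, -0.1214, 85, 0, 30, 0, 0, 85, 0, 30, 0, 0, 85, 0, 30, 0, 0]}}

```text
clock: 4.82
position: [0.1872, 0.3135, 0.3266]
ee_rot: [-0.031, -0.706, -0.03, 0.707]
contact_force: [0.2, -0.3, 1.0]
gripper_width: 0.0852
```

```bash
python3 - <<'E'
from h import *
st()
E
```

```text
t 4.82 p [0.1872 0.3135 0.3266] w 85.2 F [ 0.2 -0.3  1. ]
q [ 1.585 -0.243 -0.423 -0.    -1.393  0.073]
R cols x,y,z [-0.    -0.002 -1.   ] [ 0.087 -0.996  0.002] [-0.996 -0.087  0.   ]
```

>>> {"api": "carry_out", "payload": {"plan": [85, 0, 35, 0, 0, 85, 0, 35, 0, 0, 85, 0, 35, 0, 0]}}

```text
clock: 5.07
position: [0.1964, 0.2083, 0.3269]
ee_rot: [-0.031, -0.706, -0.031, 0.706]
contact_force: [-0.2, -0.7, 0.6]
gripper_width: 0.0851
```

```bash
python3 - <<'E'
from h import *
st()
E
```

```text
t 5.07 p [0.1964 0.2083 0.3269] w 85.1 F [-0.2 -0.7  0.6]
q [ 1.549 -0.426 -0.526 -0.    -1.471  0.109]
R cols x,y,z [-0. -0. -1.] [ 0.087 -0.996  0.   ] [-0.996 -0.087  0.   ]
```

```bash
python3 - <<'E'
import numpy as np
D=[(.2694,-.6185,.2306,.359,.011),(.4427,-.1881,.3278,-.02,-.235),(.4224,.207,.3275,-.039,-.255),(.1794,.4041,.3272,-.091,-.303),(.1872,.3135,.3266,-.243,-.423),(.1964,.2083,.3269,-.426,-.526)]
A=[];b=[]
for x,y,z,q2,q3 in D:
    p=q3-q2;rho=np.sqrt(x*x+y*y-.192**2)
    # unknown: r0,z0,L1,L2,a
    A.append([1,0,np.sin(q2),np.cos(p)]);b.append(rho)
    A.append([0,1,np.cos(q2),np.sin(p)]);b.append(z)
s,res,rk,sv=np.linalg.lstsq(np.array(A),np.array(b),rcond=None);print(s,sv,np.array(A)@s-b)
r0,z0,L1,L2=s
for q3 in(-1.02,-.5,0,.5,1.25):
  for q2 in(-1.43,-1,-.5,0,.5,1,1.5,2.1):
    p=q3-q2; q5=-(np.pi/2+p)
    print(q3,q2,'rho %.2f z %.2f q5 %.2f'%(r0+L1*np.sin(q2)+L2*np.cos(p),z0+L1*np.cos(q2)+L2*np.sin(p),q5))
E
```

```text
[-3.50686094e-04 -1.74681335e-01  6.01817562e-01  4.63695668e-01] [3.68702629 3.1968186  0.41339146 0.12367475] [ 2.64905471e-04  4.07884590e-05 -3.89074967e-04  2.87589155e-04
 -3.21136741e-04 -2.02645774e-04  6.22592033e-06 -1.22655564e-04
  4.63231695e-04 -1.60111558e-04 -2.41513780e-05  1.57035282e-04]
-1.02 -1.43 rho -0.17 z 0.09 q5 -1.98
-1.02 -1 rho -0.04 z 0.14 q5 -1.55
-1.02 -0.5 rho 0.11 z 0.12 q5 -1.05
-1.02 0 rho 0.24 z 0.03 q5 -0.55
-1.02 0.5 rho 0.31 z -0.11 q5 -0.05
-1.02 1 rho 0.30 z -0.27 q5 0.45
-1.02 1.5 rho 0.22 z -0.40 q5 0.95
-1.02 2.1 rho 0.06 z -0.49 q5 1.55
-0.5 -1.43 rho -0.32 z 0.28 q5 -2.50
-0.5 -1 rho -0.10 z 0.37 q5 -2.07
-0.5 -0.5 rho 0.17 z 0.35 q5 -1.57
-0.5 0 rho 0.41 z 0.20 q5 -1.07
-0.5 0.5 rho 0.54 z -0.04 q5 -0.57
-0.5 1 rho 0.54 z -0.31 q5 -0.07
-0.5 1.5 rho 0.41 z -0.55 q5 0.43
-0.5 2.1 rho 0.12 z -0.72 q5 1.03
0 -1.43 rho -0.53 z 0.37 q5 -3.00
0 -1 rho -0.26 z 0.54 q5 -2.57
0 -0.5 rho 0.12 z 0.58 q5 -2.07
0 0 rho 0.46 z 0.43 q5 -1.57
0 0.5 rho 0.70 z 0.13 q5 -1.07
0 1 rho 0.76 z -0.24 q5 -0.57
0 1.5 rho 0.63 z -0.59 q5 -0.07
0 2.1 rho 0.29 z -0.88 q5 0.53
0.5 -1.43 rho -0.76 z 0.34 q5 -3.50
0.5 -1 rho -0.47 z 0.61 q5 -3.07
0.5 -0.5 rho -0.04 z 0.74 q5 -2.57
0.5 0 rho 0.41 z 0.65 q5 -2.07
0.5 0.5 rho 0.75 z 0.35 q5 -1.57
0.5 1 rho 0.91 z -0.07 q5 -1.07
0.5 1.5 rho 0.85 z -0.52 q5 -0.57
0.5 2.1 rho 0.51 z -0.94 q5 0.03
1.25 -1.43 rho -1.01 z 0.12 q5 -4.25
1.25 -1 rho -0.80 z 0.51 q5 -3.82
1.25 -0.5 rho -0.37 z 0.81 q5 -3.32
1.25 0 rho 0.15 z 0.87 q5 -2.82
1.25 0.5 rho 0.63 z 0.67 q5 -2.32
1.25 1 rho 0.96 z 0.27 q5 -1.82
1.25 1.5 rho 1.05 z -0.25 q5 -1.32
1.25 2.1 rho 0.83 z -0.83 q5 -0.72
```

>>> {"api": "carry_out", "payload": {"plan": [85, 38, 0, 0, 0, 85, 38, 0, 0, 0, 85, 38, 0, 0, 0, 85, 38, 0, 0, 0, 85, 38, 0, 0, 0]}}

```text
clock: 5.48
position: [0.1964, 0.2097, 0.1361]
ee_rot: [0.03, 0.706, 0.032, -0.706]
contact_force: [0.1, 1.4, -0.5]
gripper_width: 0.0849
```

```bash
python3 - <<'E'
from h import *
cv2.imwrite('pics/c1.png',ctrl.get_image('scene')[:,:,::-1])
st()
E
```

```text
t 5.53 p [0.1953 0.2053 0.1298] w 84.8 F [ -1.8  -4.4 -10.1]
q [ 1.549 -0.271 -0.905 -0.003 -0.943  0.109]
R cols x,y,z [-0.003 -0.007 -1.   ] [ 0.085 -0.996  0.007] [-0.996 -0.085  0.003]
```

View pics/c1.png

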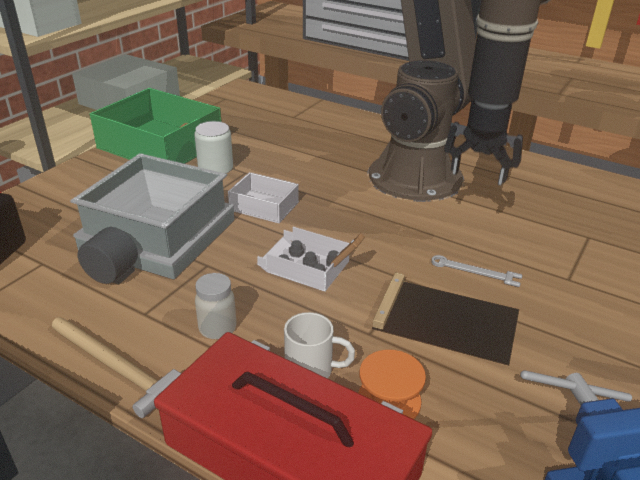

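The arm hangs just right of its base, with the gripper at (485,150) and clear of everything.

>>> {"api": "carry_out", "payload": {"plan": [85, 25, 0, 0, 0, 85, 25, 0, 0, 0]}}

```text
clock: 5.7
position: [0.1966, 0.2108, 0.0875]
ee_rot: [0.03, 0.707, 0.032, -0.706]
contact_force: [0.2, 0.8, -0.4]
gripper_width: 0.0853
```

```bash
python3 - <<'E'
from h import *
st()
E
```

```text
t 5.7 p [0.1966 0.2108 0.0875] w 85.3 F [ 0.2  0.8 -0.4]
q [ 1.549e+00 -1.880e-01 -9.770e-01  1.000e-03 -7.800e-01  1.090e-01]
R cols x,y,z [ 0.     0.002 -1.   ] [ 0.087 -0.996 -0.002] [-0.996 -0.087 -0.001]
```

>>> {"api": "carry_out", "payload": {"plan": [85, 0, 15, 0, 0, 85, 0, 15, 0, 0]}}

```text
clock: 5.87
position: [0.199, 0.1792, 0.0869]
ee_rot: [-0.033, -0.706, -0.029, 0.707]
contact_force: [-0.1, -0.5, -0.5]
gripper_width: 0.0851
```

```bash
python3 - <<'E'
from h import *
st()
E
```

```text
t 5.87 p [0.199  0.1792 0.0869] w 85.1 F [-0.1 -0.5 -0.5]
q [ 1.532 -0.242 -1.012  0.    -0.806  0.126]
R cols x,y,z [-0.    -0.005 -1.   ] [ 0.087 -0.996  0.005] [-0.996 -0.087  0.   ]
```

>>> {"api": "carry_out", "payload": {"plan": [85, 20, 5, 0, 0]}}

```text
clock: 5.95
position: [0.2041, 0.1786, 0.0749]
ee_rot: [-0.031, -0.703, -0.031, 0.71]
contact_force: [-1.1, 0.4, 0.2]
gripper_width: 0.0852
```

>>> {"api": "carry_out", "payload": {"plan": [85, 20, 5, 0, 0]}}

```text
clock: 6.03
position: [0.2101, 0.1802, 0.0602]
ee_rot: [-0.032, -0.698, -0.031, 0.714]
contact_force: [-0.7, 1.5, 0.6]
gripper_width: 0.085
```

```bash
python3 - <<'E'
from h import *
st()
E
```

```text
t 6.03 p [0.2101 0.1802 0.0602] w 85.0 F [-0.7  1.5  0.6]
q [ 1.434 -0.135 -1.015 -0.034 -0.697  0.252]
R cols x,y,z [-0.022 -0.003 -1.   ] [ 0.089 -0.996  0.001] [-0.996 -0.089  0.023]
```

```bash
cat > kin.py <<'E'
import numpy as np
from scipy.spatial.transform import Rotation as Ro
from scipy.optimize import least_squares
L1,L2,LAT=.6018,.4637,.192
LO=np.array([-3.07,-1.43,-1.02,-3.03,-3.05,-3.03]);HI=np.array([3.07,2.12,1.25,1.67,0,3.03])
P=dict(lt=.33,s4=1,s6=-1,q60=0.)
def fk(q):
    p=q[2]-q[1]
    R1=Ro.from_euler('z',q[0]); Rf=R1*Ro.from_euler('y',-p)*Ro.from_euler('x',P['s4']*q[3])*Ro.from_euler('y',-q[4])*Ro.from_euler('x',P['s6']*q[5]+P['q60'])
    w=np.array([L1*np.sin(q[1])+L2*np.cos(p),-LAT,-.1747+P['lt']+L1*np.cos(q[1])+L2*np.sin(p)])
    R=Rf.as_matrix(); return R1.apply(w)+P['lt']*R[:,0],R
E
python3 - <<'E'
from kin import *
q=[1.434,-.135,-1.015,-.034,-.697,.252]
for lt in(.25,.3,.35,.4):
  for s4 in(1,-1):
    P.update(lt=lt,s4=s4); print(lt,s4,fk(q)[0].round(4),fk(q)[1].round(3).T.tolist())
E
```

```text
0.25 1 [0.2247 0.1841 0.0643] [[0.021, -0.009, -1.0], [-0.99, -0.141, -0.019], [-0.141, 0.99, -0.012]]
0.25 -1 [0.2138 0.1855 0.0643] [[-0.022, -0.003, -1.0], [-0.996, -0.089, 0.023], [-0.089, 0.996, -0.001]]
0.3 1 [0.2257 0.1836 0.0643] [[0.021, -0.009, -1.0], [-0.99, -0.141, -0.019], [-0.141, 0.99, -0.012]]
0.3 -1 [0.2127 0.1854 0.0643] [[-0.022, -0.003, -1.0], [-0.996, -0.089, 0.023], [-0.089, 0.996, -0.001]]
0.35 1 [0.2267 0.1832 0.0643] [[0.021, -0.009, -1.0], [-0.99, -0.141, -0.019], [-0.141, 0.99, -0.012]]
0.35 -1 [0.2116 0.1853 0.0643] [[-0.022, -0.003, -1.0], [-0.996, -0.089, 0.023], [-0.089, 0.996, -0.001]]
0.4 1 [0.2278 0.1827 0.0643] [[0.021, -0.009, -1.0], [-0.99, -0.141, -0.019], [-0.141, 0.99, -0.012]]
0.4 -1 [0.2105 0.1851 0.0643] [[-0.022, -0.003, -1.0], [-0.996, -0.089, 0.023], [-0.089, 0.996, -0.001]]
```

```bash
python3 - <<'E'
from kin import *
P.update(s4=-1,q60=-np.pi/2)
import kin
D=[(.2694,-.6185,.2306,-.872,.359,.011,0,-1.224,-.288),(.4427,-.1881,.3278,.008,-.02,-.235,0,-1.355,-1.168),(.4224,.207,.3275,.876,-.039,-.255,0,-1.355,-2.035),(.1794,.4041,.3272,1.602,-.091,-.303,0,-1.359,-.787),(.1872,.3135,.3266,1.585,-.243,-.423,0,-1.393,.073),(.1964,.2083,.3269,1.549,-.426,-.526,0,-1.471,.109),
(.1953,.2053,.1298,1.549,-.271,-.905,-.003,-.943,.109),(.1966,.2108,.0875,1.549,-.188,-.977,.001,-.780,.109),(.199,.1792,.0869,1.532,-.242,-1.012,0,-.806,.126),(.2101,.1802,.0602,1.434,-.135,-1.015,-.034,-.697,.252)]
D=np.array(D)
def fk2(q,v):
    L1,L2,LAT,z0,lt,a,r0=v
    p=q[2]-q[1];R1=Ro.from_euler('z',q[0])
    R=R1*Ro.from_euler('y',-p)*Ro.from_euler('x',-q[3])*Ro.from_euler('y',-q[4])*Ro.from_euler('x',-q[5]-np.pi/2)
    w=np.array([r0+L1*np.sin(q[1])+L2*np.cos(p)-a*np.sin(p),-LAT,z0+lt+L1*np.cos(q[1])+L2*np.sin(p)+a*np.cos(p)])
    return R1.apply(w)+lt*R.as_matrix()[:,0]
f=lambda v:np.concatenate([(fk2(d[3:],v)-d[:3])*1000 for d in D]+[[(v[4]-.35)*10]])
r=least_squares(f,[.6,.46,.192,-.175,.35,0,0]);print(r.x.round(4));print(r.fun.reshape(-1)[:30].reshape(-1,3).round(1))
E
```

```text
[ 0.6013  0.4673  0.1918 -0.1723  0.3906 -0.0011 -0.0033]
[[-0.4  0.2 -0.3]
 [ 0.1 -0.2  0.4]
 [-0.2  0.  -0.1]
 [-0.1  0.3 -0. ]
 [ 0.2 -0.1  0. ]
 [-0.   0.4  0.7]
 [ 0.1 -0.4 -0.4]
 [ 0.1 -1.6 -1.4]
 [-0.2 -1.5 -1.4]
 [ 0.1  3.2  2.6]]
```

```bash
cat > kin.py <<'E'
import numpy as np
from scipy.spatial.transform import Rotation as Ro
from scipy.optimize import least_squares
L1,L2,LAT,z0,lt=.602,.4645,.192,-.1742,.39
LO=np.array([-3.07,-1.43,-1.02,-3.03,-3.05,-3.03]);HI=np.array([3.07,2.12,1.25,1.67,0,3.03])
VM=np.array([2.39,2.39,3.01,3.14,3.14,3.14])*.7/12
def fk(q):
    p=q[2]-q[1];R1=Ro.from_euler('z',q[0])
    R=R1*Ro.from_euler('y',-p)*Ro.from_euler('x',-q[3])*Ro.from_euler('y',-q[4])*Ro.from_euler('x',-q[5]-np.pi/2)
    w=np.array([L1*np.sin(q[1])+L2*np.cos(p),-LAT,z0+lt+L1*np.cos(q[1])+L2*np.sin(p)])
    R=R.as_matrix();return R1.apply(w)+lt*R[:,0],R
def ik(q,pt,Rt,w,lim=True,mg=.005):
    lo,hi=LO+mg,HI-mg
    if lim: lo=np.maximum(lo,q-VM);hi=np.minimum(hi,q+VM)
    lo=np.minimum(lo,q-1e-6);hi=np.maximum(hi,q+1e-6)
    def f(x):
        p,R=fk(x);return np.r_[p-pt,w*Ro.from_matrix(R@Rt.T).as_rotvec(),1e-4*(x-q)]
    return least_squares(f,q,bounds=(lo,hi),x_scale=1).x
def row(q,cmd,w,lim=True):
    p,R=fk(q);d=np.array(cmd[:3])/1000.
    return ik(q,p+R@d,R@Ro.from_euler('x',cmd[3]).as_matrix(),w,lim)
E
python3 - <<'E'
from kin import *
for lim in(True,False):
 for w in(.05,.1,.2,.4,1):
  q=np.array([1.532,-.242,-1.012,0,-.806,.126])
  for k in range(2):
    q=row(q,(20,5,0,0),w,lim); p,R=fk(q); print(lim,w,k,p.round(4),R[:,0].round(3),q.round(3))
E
```

```text
True 0.05 0 [0.1998 0.1747 0.0672] [-0.038 -0.038 -0.999] [ 1.459 -0.146 -1.015 -0.049 -0.744  0.236]
True 0.05 1 [0.1998 0.1692 0.0477] [-0.077 -0.072 -0.994] [ 1.396 -0.051 -1.015 -0.099 -0.694  0.341]
True 0.1 0 [0.2005 0.1753 0.068 ] [-0.035 -0.035 -0.999] [ 1.461 -0.15  -1.015 -0.045 -0.745  0.23 ]
True 0.1 1 [0.2012 0.1705 0.0491] [-0.071 -0.066 -0.995] [ 1.4   -0.059 -1.015 -0.091 -0.694  0.331]
True 0.2 0 [0.2023 0.1769 0.0701] [-0.026 -0.028 -0.999] [ 1.468 -0.161 -1.015 -0.034 -0.747  0.216]
True 0.2 1 [0.2052 0.1739 0.0532] [-0.054 -0.051 -0.997] [ 1.41  -0.08  -1.015 -0.07  -0.696  0.303]
True 0.4 0 [0.205  0.1793 0.0734] [-0.013 -0.017 -1.   ] [ 1.478 -0.178 -1.015 -0.017 -0.751  0.193]
True 0.4 1 [0.2111 0.1791 0.0597] [-0.027 -0.029 -0.999] [ 1.426 -0.112 -1.015 -0.036 -0.701  0.259]
True 1 0 [0.2071 0.1812 0.076 ] [-0.003 -0.008 -1.   ] [ 1.486 -0.191 -1.015 -0.004 -0.755  0.175]
True 1 1 [0.2158 0.1832 0.0651] [-0.006 -0.011 -1.   ] [ 1.44  -0.139 -1.015 -0.008 -0.706  0.224]
False 0.05 0 [0.1998 0.1747 0.0672] [-0.038 -0.038 -0.999] [ 1.459 -0.146 -1.015 -0.049 -0.7
[... 225 characters left out ...]
 1 [0.2012 0.1705 0.0491] [-0.071 -0.066 -0.995] [ 1.4   -0.059 -1.015 -0.091 -0.694  0.331]
False 0.2 0 [0.2023 0.1769 0.0701] [-0.026 -0.028 -0.999] [ 1.468 -0.161 -1.015 -0.034 -0.747  0.216]
False 0.2 1 [0.2052 0.1739 0.0532] [-0.054 -0.051 -0.997] [ 1.41  -0.08  -1.015 -0.07  -0.696  0.303]
False 0.4 0 [0.205  0.1793 0.0734] [-0.013 -0.017 -1.   ] [ 1.478 -0.178 -1.015 -0.017 -0.751  0.193]
False 0.4 1 [0.2111 0.1791 0.0597] [-0.027 -0.029 -0.999] [ 1.426 -0.112 -1.015 -0.036 -0.701  0.259]
False 1 0 [0.2071 0.1812 0.076 ] [-0.003 -0.008 -1.   ] [ 1.486 -0.191 -1.015 -0.004 -0.755  0.175]
False 1 1 [0.2158 0.1832 0.0651] [-0.006 -0.011 -1.   ] [ 1.44  -0.139 -1.015 -0.008 -0.706  0.224]
```

```bash
cat > sim.py <<'E'
from kin import *
W=.35
def goto(q,P,n=None,step=.04,turn=0):
    """straight world path, with turn spread; returns q, worst pos err"""
    p,R=fk(q);P=np.asarray(P,float);n=max(n or 0,int(np.ceil(np.linalg.norm(P-p)/step)),int(np.ceil(abs(turn)/.12)),1)
    for k in range(n):
        pk=p+(P-p)*(k+1)/n;Rk=R@Ro.from_euler('x',turn*(k+1)/n).as_matrix()
        q=ik(q,pk,Rk,W)
    p2,R2=fk(q);return q,n,np.linalg.norm(p2-P)*1000,np.degrees(np.linalg.norm(Ro.from_matrix(R2@Rk.T).as_rotvec()))
E
python3 - <<'E'
from sim import *
q=np.array([1.434,-.135,-1.015,-.034,-.697,.252])
for P in [(.22,.3,.35),(.42,.2,.5),(.45,-.1,.6),(.25,-.35,.7),(-.1,-.35,.75)]:
    q,n,e,a=goto(q,P);print(P,n,round(e,1),round(a,1),q.round(2))
Q0=q.copy()
for rho,z in[(.25,.8),(.3,.8),(.35,.75),(.4,.75)]:
    q1=-1.48;P=(rho*np.cos(q1)+.192*np.sin(q1),rho*np.sin(q1)-.192*np.cos(q1),z)
    for c in[(0,41,0,0),(-41,0,0,0),(-29,29,0,0)]:
        q,n,e,a=goto(Q0,P);
        out=[]
        for k in range(18):
            q=row(q,c,W);p,R=fk(q)
            if k%3==2: out.append((p.round(2).tolist(),np.degrees(np.arccos(-R[2,0])).round(1),np.degrees(np.arctan2(R[1,0],R[0,0])).round(0)))
        print(rho,z,c,'err',round(e,1));print(out,q.round(2))
E
```

```text
(0.22, 0.3, 0.35) 8 0.0 0.0 [ 1.45 -0.23 -0.36 -0.02 -1.44  0.21]
(0.42, 0.2, 0.5) 7 0.0 0.0 [ 0.86 -0.04  0.11 -0.02 -1.74  0.8 ]
(0.45, -0.1, 0.6) 8 0.0 0.0 [ 0.21 -0.01  0.37 -0.   -1.97  1.45]
(0.25, -0.35, 0.7) 9 0.0 0.0 [-0.47  0.02  0.65  0.02 -2.22  2.14]
(-0.1, -0.35, 0.75) 9 0.0 0.0 [-1.27 -0.05  0.72  0.03 -2.34  2.95]
0.25 0.8 (0, 41, 0, 0) err 17.3
[([-0.13, -0.38, 0.8], np.float64(1.9), np.float64(-164.0)), ([-0.12, -0.49, 0.78], np.float64(3.1), np.float64(-125.0)), ([-0.12, -0.59, 0.75], np.float64(7.8), np.float64(-109.0)), ([-0.11, -0.69, 0.72], np.float64(14.3), np.float64(-105.0)), ([-0.11, -0.77, 0.72], np.float64(22.2), np.float64(-103.0)), ([-0.1, -0.85, 0.72], np.float64(31.0), np.float64(-101.0))] [-1.37  0.5   1.25  0.21 -1.8   3.02]
0.25 0.8 (-41, 0, 0, 0) err 17.3
[([-0.14, -0.25, 0.87], np.float64(4.8), np.float64(-139.0)), ([-0.13, -0.23, 0.88], np.float64(9.1), np.float64(-127.0)), ([-0.13, -0.22, 0.88], np.float64(9.8), np.float64(-129.0)), ([-0.12, -0.23, 0.88], np.float64(10.3), np.float64(-136.0)), ([-0.11, -0.23, 0.89], np.float64(11.0), np.float64
[... 3819 characters left out ...]
], np.float64(18.0), np.float64(-110.0)), ([-0.1, -0.3, 0.9], np.float64(19.5), np.float64(-107.0)), ([-0.11, -0.3, 0.9], np.float64(19.6), np.float64(-104.0)), ([-0.12, -0.3, 0.9], np.float64(20.2), np.float64(-97.0))] [-0.55 -0.14  1.25  0.79 -2.68  2.92]
0.4 0.75 (-29, 29, 0, 0) err 20.1
[([-0.12, -0.48, 0.79], np.float64(4.9), np.float64(-118.0)), ([-0.11, -0.52, 0.81], np.float64(13.7), np.float64(-108.0)), ([-0.09, -0.55, 0.85], np.float64(23.3), np.float64(-106.0)), ([-0.08, -0.56, 0.9], np.float64(33.1), np.float64(-104.0)), ([-0.06, -0.56, 0.96], np.float64(43.0), np.float64(-103.0)), ([-0.04, -0.55, 1.02], np.float64(52.6), np.float64(-102.0))] [-0.59  0.01  1.25  0.99 -2.07  3.02]
```

```bash
cat > s2.py <<'E'
from sim import *
q=np.array([1.434,-.135,-1.015,-.034,-.697,.252])
for P,t in [((.22,.3,.35),0),((.42,.2,.5),.8),((.45,-.1,.6),.9),((.25,-.35,.7),1.0),((-.1,-.35,.75),.44)]:
    q,n,e,a=goto(q,P,turn=t);print(P,n,round(e,1),round(a,1),q.round(2))
Q0=q.copy();p,R=fk(q);print(R.round(2).T)
def tp(q):
    p,R=fk(q);return p.round(3).tolist(),np.degrees(np.arccos(-R[2,0])).round(1),np.degrees(np.arctan2(R[1,0],R[0,0])).round(1)
best=None
for rho,z in[(.3,.75),(.35,.75),(.4,.7)]:
  for q1 in(-1.48,):
    P=(rho*np.cos(q1)+.192*np.sin(q1),rho*np.sin(q1)-.192*np.cos(q1),z)
    for c in[(-29,-29,0,0),(-20,-36,0,0)]:
        q,n,e,a=goto(Q0,P);
        for k in range(16):
            q=row(q,c,W)
            if k%3==2: print(rho,z,c,k,tp(q),q.round(2))
E
python3 s2.py
```

```text
(0.22, 0.3, 0.35) 8 0.0 0.0 [ 1.45 -0.23 -0.36 -0.02 -1.44  0.21]
(0.42, 0.2, 0.5) 7 0.0 0.0 [ 0.86 -0.04  0.11 -0.02 -1.74  0.  ]
(0.45, -0.1, 0.6) 8 0.0 0.0 [ 0.21 -0.01  0.37 -0.   -1.97 -0.25]
(0.25, -0.35, 0.7) 9 0.0 0.0 [-0.47  0.02  0.65  0.02 -2.22 -0.56]
(-0.1, -0.35, 0.75) 9 0.0 0.0 [-1.27 -0.05  0.72  0.03 -2.34 -0.19]
[[-0.02 -0.   -1.  ]
 [-0.09  1.   -0.  ]
 [ 1.    0.09 -0.02]]
0.3 0.75 (-29, -29, 0, 0) 2 ([-0.151, -0.394, 0.815], np.float64(2.7), np.float64(-137.9)) [-1.42  0.2   1.23  0.07 -2.58  0.01]
0.3 0.75 (-29, -29, 0, 0) 5 ([-0.129, -0.443, 0.827], np.float64(10.2), np.float64(-116.6)) [-1.31  0.19  1.25  0.19 -2.48 -0.  ]
0.3 0.75 (-29, -29, 0, 0) 8 ([-0.107, -0.481, 0.852], np.float64(19.0), np.float64(-111.6)) [-1.19  0.16  1.25  0.33 -2.38 -0.02]
0.3 0.75 (-29, -29, 0, 0) 11 ([-0.082, -0.507, 0.89], np.float64(28.5), np.float64(-108.8)) [-1.02  0.12  1.25  0.51 -2.29 -0.03]
0.3 0.75 (-29, -29, 0, 0) 14 ([-0.056, -0.52, 0.939], np.float64(38.2), np.float64(-106.7)) [-0.8   0.06  1.25  0.75 -2.23 -0.04]
0.3 0.75 (-20, -36, 0, 0) 2 ([-0.151, -0.419, 0.8], np.
[... 2488 characters left out ...]
p.float64(-103.5)) [-0.98  0.14  1.25  0.57 -2.09 -0.05]
0.4 0.7 (-20, -36, 0, 0) 2 ([-0.142, -0.517, 0.75], np.float64(2.0), np.float64(-142.4)) [-1.45  0.31  1.17  0.05 -2.41  0.  ]
0.4 0.7 (-20, -36, 0, 0) 5 ([-0.123, -0.587, 0.756], np.float64(9.2), np.float64(-111.8)) [-1.39  0.36  1.25  0.12 -2.32 -0.  ]
0.4 0.7 (-20, -36, 0, 0) 8 ([-0.103, -0.645, 0.774], np.float64(18.3), np.float64(-106.5)) [-1.33  0.35  1.25  0.19 -2.18 -0.01]
0.4 0.7 (-20, -36, 0, 0) 11 ([-0.082, -0.693, 0.808], np.float64(28.0), np.float64(-103.8)) [-1.26  0.33  1.25  0.28 -2.04 -0.03]
0.4 0.7 (-20, -36, 0, 0) 14 ([-0.059, -0.726, 0.858], np.float64(37.9), np.float64(-102.0)) [-1.19  0.3   1.25  0.37 -1.92 -0.04]
```

```bash
cat > s3.py <<'E'
from sim import *
from sim import ik
def desired(yaw,tilt=35,flip=1):
    h=np.array([np.cos(yaw),np.sin(yaw),0]);t=np.radians(tilt);a=h*np.sin(t)-np.array([0,0,1])*np.cos(t)
    n=h*np.cos(t)+np.array([0,0,1])*np.sin(t) # grip normal forward-up
    y=flip*n;return np.c_[a,y,np.cross(a,y)]
if __name__=='__main__':
  yaw=np.radians(-84.7)
  for flip in(-1,1):
    Rd=desired(yaw,flip=flip);q=np.array([-1.04,.14,1.25,.5,-2.23,-.03]) if flip==-1 else np.array([-1.04,.14,1.25,.5,-2.23,2.9])
    p,R=fk(q);print(np.degrees(np.linalg.norm(Ro.from_matrix(Rd@R.T).as_rotvec())))
    q=ik(q,np.array([0,-.45,.7]),Rd,W,lim=False);p,R=fk(q);print('start',p.round(3),(R-Rd).round(3).max(),q.round(2))
    g=np.array([.457,.058,.083])
    h=np.array([np.cos(yaw),np.sin(yaw),0])
    hop=np.array([.546,-.356,.18])
    for name,P,t in[('mid',(.25,-.3,.6),0),('mid2',(.4,-.1,.5),0),('pre',g-.12*Rd[:,0]+[0,0,.02],0),('grasp',g,0),('lift',g+[0,0,.2],0),('hop',hop-.1785*h+[0,0,.065],0)]:
        q,n,e,a=goto(q,P,turn=t);print(name,n,round(e,1),round(a,1),q.round(2))
    q0=q.copy()
    for s in(1,-1):
        q=q0.copy()
        for k in range(26):
            c=(0,108.8*flip*(1-np.cos(.12)),-108.8*flip*np.sin(.12*s),.12*s)
            q=row(q,c,W)
            if k%5==0 or k==25:print(s,k,fk(q)[0].round(3),q.round(2))
    q=q0
    for name,P,t in[('back',g+[0,0,.15],0),('mat',(.448,.35,.15),-np.radians(6.2)),('matd',(.448,.35,.083),0)]:
        q,n,e,a=goto(q,P,turn=t);print(name,n,round(e,1),round(a,1),q.round(2))
E
python3 s3.py
```

```text
13.296879865701138
start [-0.   -0.45  0.7 ] -0.0 [-0.66 -0.45  0.15  0.44 -1.71 -0.65]
mid 8 11.5 1.8 [ 0.45 -0.45 -0.08  0.63 -2.09 -1.66]
mid2 7 0.0 0.0 [ 0.79 -0.19 -0.15  0.47 -1.98 -2.16]
pre 10 0.0 0.0 [ 1.02  0.24 -0.39  0.33 -1.44 -2.63]
grasp 4 0.0 0.0 [ 0.93  0.35 -0.58  0.41 -1.14 -2.68]
lift 5 0.0 0.0 [ 0.93  0.11 -0.35  0.37 -1.58 -2.5 ]
hop 7 0.0 0.0 [ 0.45  0.14 -0.41  0.56 -1.31 -2.16]
1 0 [ 0.543 -0.178  0.245] [ 0.44  0.16 -0.38  0.56 -1.31 -2.27]
1 5 [ 0.603 -0.195  0.259] [ 0.37  0.24 -0.24  0.57 -1.32 -2.78]
1 10 [ 0.65  -0.255  0.301] [ 0.19  0.31 -0.01  0.49 -1.37 -3.03]
1 15 [ 0.675 -0.356  0.35 ] [-0.07  0.41  0.31  0.3  -1.48 -3.03]
1 20 [ 0.664 -0.472  0.38 ] [-0.32  0.53  0.59  0.12 -1.6  -3.03]
1 25 [ 0.616 -0.585  0.385] [-0.55  0.63  0.78 -0.04 -1.68 -3.03]
-1 0 [ 0.517 -0.18   0.246] [ 0.46  0.11 -0.43  0.55 -1.31 -2.05]
-1 5 [ 0.46  -0.207  0.261] [ 0.46 -0.   -0.52  0.55 -1.34 -1.43]
-1 10 [ 0.431 -0.255  0.291] [ 0.38 -0.08 -0.52  0.56 -1.36 -0.73]
-1 15 [ 0.439 -0.308  0.326] [ 0.24 -0.07 -0.44  0.59 -1.36  0.03]
-1 20 [ 0.482 -0.348  0.354] [ 0.1
[... 913 characters left out ...]
.37 -0.6 ]
1 20 [ 0.608 -0.337  0.353] [ 0.12  0.21 -0.06  0.6  -1.37 -1.12]
1 25 [ 0.549 -0.359  0.365] [ 0.09  0.12 -0.15  0.6  -1.36 -1.7 ]
-1 0 [ 0.517 -0.18   0.246] [ 0.46  0.11 -0.43  0.55 -1.31  1.09]
-1 5 [ 0.46  -0.207  0.261] [ 0.46 -0.   -0.52  0.55 -1.34  1.71]
-1 10 [ 0.431 -0.255  0.291] [ 0.38 -0.08 -0.52  0.56 -1.36  2.41]
-1 15 [ 0.436 -0.297  0.318] [ 0.31 -0.09 -0.49  0.63 -1.37  3.02]
-1 20 [ 0.452 -0.288  0.301] [ 0.54 -0.05 -0.68  0.84 -1.43  3.03]
-1 25 [ 0.479 -0.276  0.272] [ 0.7   0.13 -0.85  1.01 -1.45  3.03]
back 7 0.0 0.0 [ 0.93  0.15 -0.42  0.37 -1.47  0.6 ]
mat 8 0.0 0.0 [ 1.19  0.52 -0.07  0.24 -1.51  0.5 ]
matd 2 0.0 0.0 [ 1.19  0.59 -0.13  0.25 -1.39  0.47]
```

```bash
cat > s4.py <<'E'
from sim import *
def tp(q):
    p,R=fk(q);return p.round(3).tolist(),np.degrees(np.arccos(-R[2,0])).round(1),np.degrees(np.arctan2(R[1,0],R[0,0])).round(1)
q=np.array([1.434,-.135,-1.015,-.034,-.697,.252])
def run(n,c):
    global q
    for k in range(n): q=row(q,c,W)
    print(n,c,tp(q),q.round(2))
run(12,(-25,0,0,.121));run(14,(-22,0,0,.121))
print(fk(q)[1].round(3).T)
run(6,(0,-28,27,0));run(9,(0,-37,-12,0));run(9,(0,-10,-38,0))
for tz in (0,8,12,16):
    qq=q.copy();print('tz',tz)
    for k in range(14): run(1,(-29,-29,tz,0)) if k%4==3 else None or globals().__setitem__('q',row(q,(-27,-27,tz,0),W))
    q=qq
E
python3 s4.py
```

```text
12 (-25, 0, 0, 0.121) ([0.217, 0.186, 0.364], np.float64(1.3), np.float64(-172.7)) [ 1.4  -0.41 -0.44 -0.02 -1.55 -1.2 ]
14 (-22, 0, 0, 0.121) ([0.224, 0.187, 0.672], np.float64(1.3), np.float64(-172.7)) [ 1.37 -0.26  0.35 -0.03 -2.18 -2.88]
[[-0.022 -0.003 -1.   ]
 [-0.085  0.996 -0.001]
 [ 0.996  0.085 -0.023]]
6 (0, -28, 27, 0) ([0.398, 0.035, 0.67], np.float64(0.9), np.float64(-155.6)) [ 0.59 -0.06  0.49 -0.   -2.14 -2.07]
9 (0, -37, -12, 0) ([0.318, -0.306, 0.674], np.float64(0.9), np.float64(-155.6)) [-0.31  0.01  0.57  0.01 -2.14 -1.17]
9 (0, -10, -38, 0) ([-0.015, -0.425, 0.679], np.float64(0.9), np.float64(-155.6)) [-1.12 -0.02  0.55  0.02 -2.14 -0.36]
tz 0
1 (-29, -29, 0, 0) ([-0.004, -0.522, 0.769], np.float64(2.8), np.float64(-109.0)) [-1.18  0.31  1.23  0.05 -2.45 -0.27]
1 (-29, -29, 0, 0) ([0.006, -0.569, 0.797], np.float64(14.1), np.float64(-94.1)) [-1.13  0.28  1.25  0.16 -2.31 -0.23]
1 (-29, -29, 0, 0) ([0.017, -0.598, 0.849], np.float64(26.6), np.float64(-92.0)) [-1.05  0.23  1.25  0.29 -2.17 -0.22]
tz 8
1 (-29, -29, 8, 0) ([0.027, -0.519, 0.769], np.float64(2.7), n
[... 326 characters left out ...]
43, -0.518, 0.769], np.float64(2.6), np.float64(-106.0)) [-1.08  0.31  1.23  0.05 -2.46 -0.36]
1 (-29, -29, 12, 0) ([0.093, -0.562, 0.795], np.float64(14.0), np.float64(-87.4)) [-0.97  0.29  1.25  0.17 -2.31 -0.38]
1 (-29, -29, 12, 0) ([0.138, -0.587, 0.847], np.float64(26.6), np.float64(-83.7)) [-0.83  0.23  1.25  0.33 -2.17 -0.41]
tz 16
1 (-29, -29, 16, 0) ([0.058, -0.517, 0.768], np.float64(2.6), np.float64(-104.8)) [-1.05  0.31  1.23  0.05 -2.46 -0.39]
1 (-29, -29, 16, 0) ([0.122, -0.559, 0.794], np.float64(14.1), np.float64(-85.1)) [-0.92  0.29  1.25  0.18 -2.31 -0.43]
1 (-29, -29, 16, 0) ([0.178, -0.582, 0.846], np.float64(26.9), np.float64(-80.9)) [-0.76  0.24  1.25  0.34 -2.17 -0.47]
```

>>> {"api": "carry_out", "payload": {"plan": [85, -25, 0, 0, 0.121, 85, -25, 0, 0, 0.121, 85, -25, 0, 0, 0.121, 85, -25, 0, 0, 0.121, 85, -25, 0, 0, 0.121, 85, -25, 0, 0, 0.121, 85, -25, 0, 0, 0.121, 85, -25, 0, 0, 0.121, 85, -25, 0, 0, 0.121, 85, -25, 0, 0, 0.121, 85, -25, 0, 0, 0.121, 85, -25, 0, 0, 0.121]}}

```text
clock: 7.03
position: [0.2167, 0.1807, 0.3615]
ee_rot: [0.441, -0.543, 0.454, 0.552]
contact_force: [0.5, 0.6, 0.4]
gripper_width: 0.085
```

>>> {"api": "carry_out", "payload": {"plan": [85, -25, 0, 0, 0.121, 85, -25, 0, 0, 0.121, 85, -25, 0, 0, 0.121, 85, -25, 0, 0, 0.121, 85, -25, 0, 0, 0.121, 85, -25, 0, 0, 0.121, 85, -25, 0, 0, 0.121, 85, -25, 0, 0, 0.121, 85, -25, 0, 0, 0.121, 85, -25, 0, 0, 0.121, 85, -25, 0, 0, 0.121, 85, -25, 0, 0, 0.121]}}

```text
clock: 8.03
position: [0.2235, 0.182, 0.6612]
ee_rot: [0.69, -0.113, 0.706, 0.111]
contact_force: [-0.3, -0.4, -0.5]
gripper_width: 0.0852
```

>>> {"api": "carry_out", "payload": {"plan": [85, 0, 0, 0, 0.121, 85, 0, 0, 0, 0.121, 85, 0, -28, 27, 0, 85, 0, -28, 27, 0, 85, 0, -28, 27, 0, 85, 0, -28, 27, 0, 85, 0, -28, 27, 0, 85, 0, -28, 27, 0]}}

```text
clock: 8.7
position: [0.3939, 0.0318, 0.6573]
ee_rot: [0.699, -0.031, 0.714, 0.027]
contact_force: [0.8, 1.9, 0.7]
gripper_width: 0.0849
```

>>> {"api": "carry_out", "payload": {"plan": [85, 0, -37, -12, 0, 85, 0, -37, -12, 0, 85, 0, -37, -12, 0, 85, 0, -37, -12, 0, 85, 0, -37, -12, 0, 85, 0, -37, -12, 0, 85, 0, -37, -12, 0, 85, 0, -37, -12, 0, 85, 0, -37, -12, 0]}}

```text
clock: 9.45
position: [0.3114, -0.3077, 0.6619]
ee_rot: [0.699, -0.032, 0.714, 0.027]
contact_force: [2.4, 0.8, 0.3]
gripper_width: 0.085
```

```bash
python3 - <<'E'
from h import *
st();print(rel((-.0,-.43,.68)))
E
```

```text
t 9.45 p [ 0.3114 -0.3077  0.6619] w 85.0 F [2.4 0.8 0.3]
q [-0.313 -0.003  0.521  0.017 -2.113 -1.167]
R cols x,y,z [-0.022 -0.008 -1.   ] [-0.083  0.997 -0.006] [ 0.996  0.082 -0.023]
[ -10.3  -96.3 -320.7]
```

Everything tracks the model. Next I go to the boundary and push into it.

>>> {"api": "carry_out", "payload": {"plan": [85, 0, -12, -39, 0, 85, 0, -12, -39, 0, 85, 0, -12, -39, 0, 85, 0, -12, -39, 0, 85, 0, -12, -39, 0, 85, 0, -12, -39, 0, 85, 0, -12, -39, 0, 85, 0, -12, -39, 0, 85, -28, -28, 10, 0, 85, -28, -28, 10, 0, 85, -28, -28, 10, 0, 85, -28, -28, 10, 0]}}

```text
clock: 10.45
position: [0.0532, -0.5152, 0.76]
ee_rot: [0.698, -0.033, 0.715, 0.024]
contact_force: [1.0, -1.8, 2.6]
gripper_width: 0.0848
```

>>> {"api": "carry_out", "payload": {"plan": [85, -28, -28, 10, 0, 85, -28, -28, 10, 0, 85, -28, -28, 10, 0, 85, -28, -28, 10, 0]}}

```text
clock: 10.78
position: [0.0961, -0.5562, 0.7596]
ee_rot: [0.693, -0.063, 0.718, -0.004]
contact_force: [-0.5, 0.5, 0.4]
gripper_width: 0.085
```

```bash
cat >> h.py <<'E'
def tilt():
    s,R=st();a=R[:,0];print('tilt',np.degrees(np.arccos(-a[2])).round(2),'head',np.degrees(np.arctan2(a[1],a[0])).round(2))
E
python3 -c "
from h import *
tilt()"
```

```text
t 10.78 p [ 0.0961 -0.5562  0.7596] w 85.0 F [-0.5  0.5  0.4]
q [-1.     0.371  1.252  0.114 -2.385 -0.402]
R cols x,y,z [-0.032 -0.096 -0.995] [-0.085  0.992 -0.093] [ 0.996  0.081 -0.04 ]
tilt 5.78 head -108.32
```

>>> {"api": "carry_out", "payload": {"plan": [85, -27, -25, 17, 0, 85, -27, -25, 17, 0, 85, -27, -25, 17, 0, 85, -27, -25, 17, 0]}}

```text
clock: 11.12
position: [0.1587, -0.5734, 0.766]
ee_rot: [0.69, -0.094, 0.717, -0.034]
contact_force: [-0.3, 0.3, 0.2]
gripper_width: 0.0847
```

```bash
python3 -c "
from h import *
tilt()"
```

```text
t 11.12 p [ 0.1587 -0.5734  0.766 ] w 84.7 F [-0.3  0.3  0.2]
q [-0.885  0.385  1.252  0.188 -2.305 -0.465]
R cols x,y,z [-0.03  -0.182 -0.983] [-0.088  0.98  -0.179] [ 0.996  0.081 -0.045]
tilt 10.64 head -99.28
```

>>> {"api": "carry_out", "payload": {"plan": [85, -27, -22, 23, 0, 85, -27, -22, 23, 0, 85, -27, -22, 23, 0, 85, -27, -22, 23, 0, 85, -27, -22, 23, 0, 85, -27, -22, 23, 0]}}

```text
clock: 11.62
position: [0.2726, -0.5685, 0.7851]
ee_rot: [0.689, -0.143, 0.706, -0.08]
contact_force: [-0.5, -0.4, 0.5]
gripper_width: 0.0847
```

```bash
python3 -c "
from h import *
tilt()"
```

```text
t 11.62 p [ 0.2726 -0.5685  0.7851] w 84.7 F [-0.5 -0.4  0.5]
q [-0.671  0.402  1.252  0.315 -2.202 -0.596]
R cols x,y,z [-0.009 -0.312 -0.95 ] [-0.091  0.946 -0.31 ] [ 0.996  0.083 -0.037]
tilt 18.2 head -91.68
```

>>> {"api": "carry_out", "payload": {"plan": [85, -28, -22, 21, 0, 85, -28, -22, 21, 0, 85, -28, -22, 21, 0, 85, -28, -22, 21, 0, 85, -28, -22, 21, 0, 85, -28, -22, 21, 0]}}

```text
clock: 12.12
position: [0.3551, -0.5447, 0.8209]
ee_rot: [0.692, -0.195, 0.683, -0.129]
contact_force: [-0.3, 0.0, -0.6]
gripper_width: 0.0849
```

```bash
python3 -c "
from h import *
tilt()"
```

```text
t 12.12 p [ 0.3551 -0.5447  0.8209] w 84.9 F [-0.3  0.  -0.6]
q [-0.491  0.404  1.252  0.454 -2.109 -0.686]
R cols x,y,z [ 0.033 -0.445 -0.895] [-0.089  0.891 -0.446] [ 0.995  0.095 -0.01 ]
tilt 26.5 head -85.71
```

>>> {"api": "carry_out", "payload": {"plan": [85, -30, -27, 8, 0, 85, -30, -27, 8, 0, 85, -30, -27, 8, 0, 85, -30, -27, 8, 0]}}

```text
clock: 12.45
position: [0.3523, -0.536, 0.8632]
ee_rot: [0.692, -0.232, 0.664, -0.162]
contact_force: [-1.3, -0.4, 0.6]
gripper_width: 0.0852
```

```bash
python3 -c "
from h import *
tilt()"
```

```text
t 12.45 p [ 0.3523 -0.536   0.8632] w 85.2 F [-1.3 -0.4  0.6]
q [-0.442  0.374  1.252  0.538 -2.055 -0.676]
R cols x,y,z [ 0.066 -0.533 -0.844] [-0.084  0.84  -0.537] [0.994 0.106 0.01 ]
tilt 32.45 head -82.99
```

>>> {"api": "carry_out", "payload": {"plan": [85, -30, -27, -12, 0, 85, -28, -20, -20, 0]}}

```text
clock: 12.62
position: [0.3108, -0.5329, 0.8903]
ee_rot: [0.69, -0.246, 0.658, -0.173]
contact_force: [0.5, -0.6, -0.3]
gripper_width: 0.0847
```

```bash
python3 -c "
from h import *
tilt()"
```

```text
t 12.62 p [ 0.3108 -0.5329  0.8903] w 84.7 F [ 0.5 -0.6 -0.3]
q [-0.462  0.332  1.25   0.559 -2.05  -0.626]
R cols x,y,z [ 0.074 -0.563 -0.823] [-0.085  0.819 -0.568] [0.994 0.112 0.013]
tilt 34.61 head -82.47
```

```bash
python3 - <<'E'
from h import *
from sim import *
s=ctrl.state();q=np.clip(s['joint_positions'],LO+.006,HI-.006);R0=q2R(s['ee_rot'])
prev=s['position']
for P in [(.40,-.25,.7),(.45,.13,.4),(.448,.1295,.174),(.458,.0563,.0667)]:
    q,n,e,a=goto(q,P,step=.038);print(P,n,round(e,1),round(a,1),q.round(2),'shift',((R0.T@(np.array(P)-prev))*1000).round(1));prev=np.array(P)
E
```

```text
(0.4, -0.25, 0.7) 10 0.0 0.0 [ 0.46 -0.15  0.32  0.69 -2.14 -1.56] shift [  3.9 332.  117.9]
(0.45, 0.13, 0.4) 13 0.0 0.0 [ 1.05  0.1  -0.11  0.36 -1.85 -2.49] shift [ 36.7 477.2  88.4]
(0.448, 0.1295, 0.174) 6 0.0 0.0 [ 1.05  0.26 -0.44  0.35 -1.38 -2.67] shift [186.1 128.1  -5. ]
(0.458, 0.0563, 0.0667) 4 0.0 0.0 [ 0.95  0.37 -0.62  0.44 -1.09 -2.72] shift [1.303e+02 1.000e-01 3.000e-01]
```

>>> {"api": "carry_out", "payload": {"plan": [85, 0, 33, 12, 0, 85, 0, 33, 12, 0, 85, 0, 33, 12, 0, 85, 0, 33, 12, 0, 85, 0, 33, 12, 0, 85, 0, 33, 12, 0, 85, 0, 33, 12, 0, 85, 0, 33, 12, 0, 85, 0, 33, 12, 0, 85, 4, 33, 12, 0]}}

```text
clock: 13.45
position: [0.3964, -0.2706, 0.7195]
ee_rot: [0.692, -0.244, 0.656, -0.174]
contact_force: [0.5, -0.7, 1.4]
gripper_width: 0.0849
```

>>> {"api": "carry_out", "payload": {"plan": [85, 3, 37, 7, 0, 85, 3, 37, 7, 0, 85, 3, 37, 7, 0, 85, 3, 37, 7, 0, 85, 3, 37, 7, 0, 85, 3, 37, 7, 0, 85, 3, 37, 7, 0, 85, 3, 37, 7, 0, 85, 3, 37, 7, 0, 85, 3, 37, 7, 0, 85, 3, 37, 7, 0, 85, 3, 37, 7, 0]}}

```text
clock: 14.45
position: [0.4477, 0.0831, 0.4384]
ee_rot: [0.692, -0.243, 0.657, -0.173]
contact_force: [-0.6, -0.7, 0.2]
gripper_width: 0.0852
```

```bash
python3 - <<'E'
from h import *
cv2.imwrite('pics/d1.png',ctrl.get_image('wrist')[:,:,::-1])
cv2.imwrite('pics/d2.png',ctrl.get_image('side')[:,:,::-1])
tilt()
print(rel((.448,.1295,.174)),rel((.458,.0563,.0667)))
E
```

```text
t 14.55 p [0.4478 0.0845 0.4353] w 85.1 F [-0.5 -0.4  0.1]
q [ 0.963  0.027 -0.255  0.398 -1.747 -2.447]
R cols x,y,z [ 0.073 -0.563 -0.823] [-0.086  0.819 -0.568] [0.994 0.112 0.011]
tilt 34.6 head -82.64
[189.8 185.2   2.3] [320.  185.4   2.8]
```

View pics/d1.png

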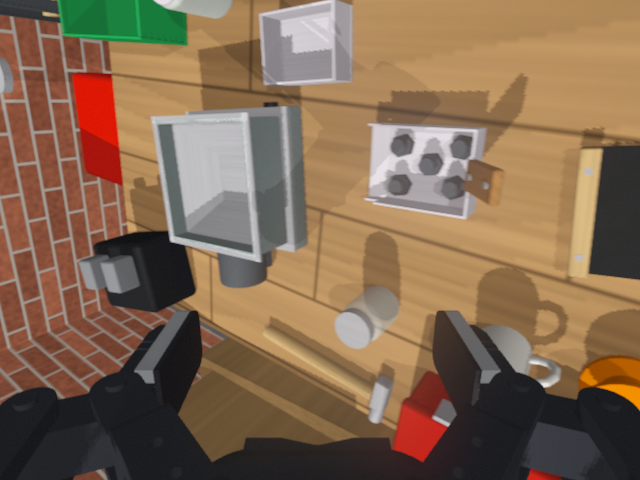

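View pics/d2.png

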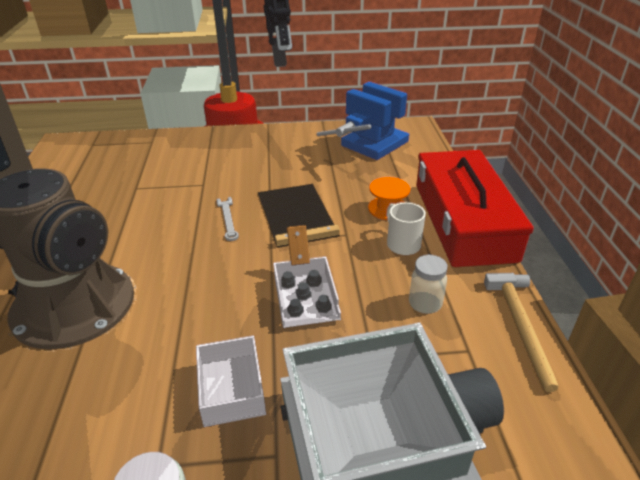

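```bash
python3 - <<'E'
from h import *
W=cam('wrist');D=cam('side')
h=np.array([.0924,-.9957,0])
for xx,z in((-61,36),(-91,79),(-106,101)):
    P=np.array([.4652,-.0259,0])+h*xx/1000+[0,0,z/1000]; print(proj(W,P).round(0),proj(D,P).round(0))
crop('pics/d1.png',350,80,180,150,4,'pics/d3.png')
E
```

```text
[465. 175.] [300. 265.]
[482. 184.] [297. 240.]
[492. 189.] [295. 227.]
```

View pics/d3.png

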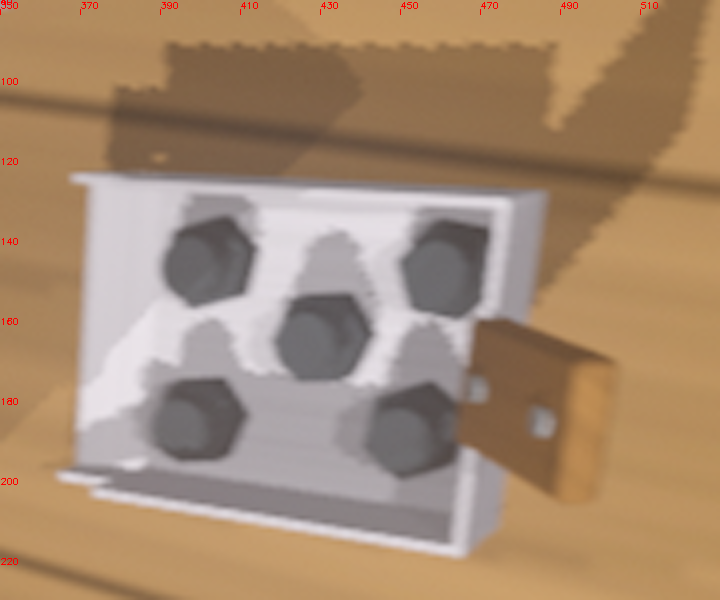

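The grip sits where I predicted, at about (482,184) in the wrist view, and all five plugs stand in the tray. Approaching now.

>>> {"api": "carry_out", "payload": {"plan": [85, 24, 23, 0, 0, 85, 24, 23, 0, 0, 85, 24, 23, 0, 0, 85, 24, 23, 0, 0, 85, 24, 23, 0, 0, 85, 24, 23, 0, 0, 85, 24, 23, 0, 0, 85, 22, 24, 2, 0, 85, 25, 0, 0, 0, 85, 25, 0, 0, 0, 85, 0, 0, 0, 0]}}

```text
clock: 15.47
position: [0.4509, 0.0962, 0.1336]
ee_rot: [0.689, -0.245, 0.659, -0.174]
contact_force: [-0.2, -1.4, -0.6]
gripper_width: 0.0845
```

```bash
python3 - <<'E'
from h import *
cv2.imwrite('pics/e1.png',ctrl.get_image('scene')[:,:,::-1])
cv2.imwrite('pics/e2.png',ctrl.get_image('wrist')[:,:,::-1])
tilt();print(rel((.458,.0563,.0667)))
crop('pics/e1.png',250,150,160,120,5,'pics/e3.png')
E
```

```text
t 15.57 p [0.4526 0.099  0.1365] w 85.0 F [0.1 1.1 0.5]
q [ 0.965  0.275 -0.686  0.436 -1.12  -2.726]
R cols x,y,z [ 0.074 -0.561 -0.824] [-0.082  0.82  -0.566] [0.994 0.109 0.015]
tilt 34.47 head -82.47
[81.9  4.  -0.4]
```

View pics/e3.png

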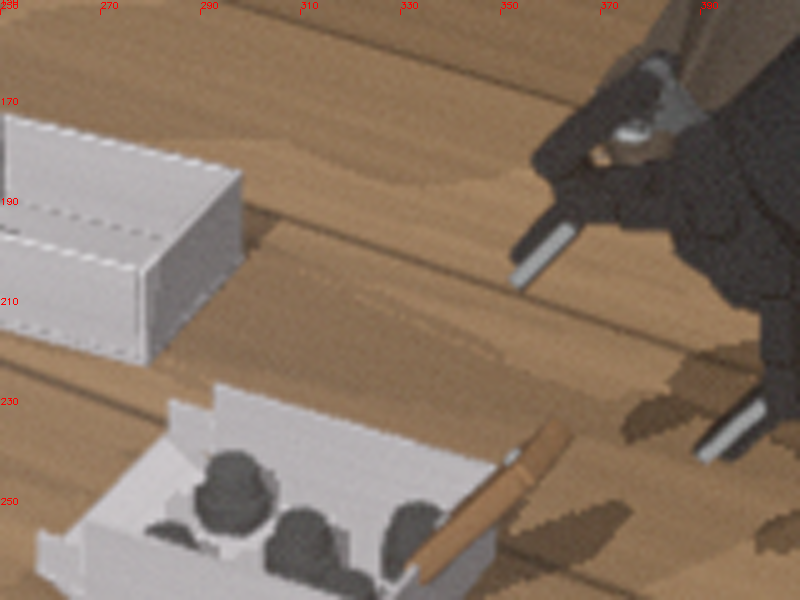

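View pics/e2.png

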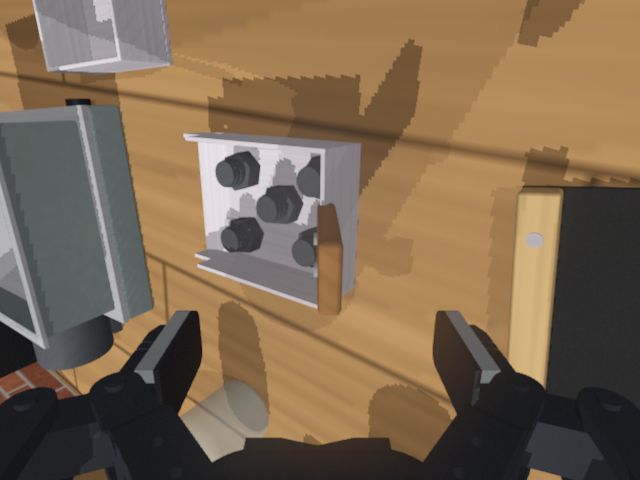

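>>> {"api": "carry_out", "payload": {"plan": [85, 27, 2, 0, 0, 85, 27, 2, 0, 0, 85, 28, 3, 0, 0, 85, 0, 0, 0, 0, 0, 0, 0, 0, 0, 0, 0, 0, 0, 0, 0, 0, 0, 0, 0, 0, 0, 0, 0, 0, 0, 0, 0, 0, 0, 0, 0, 0, 0, 0]}}

```text
clock: 16.4
position: [0.4574, 0.0589, 0.0647]
ee_rot: [0.691, -0.245, 0.658, -0.174]
contact_force: [0.2, -3.0, 8.1]
gripper_width: 0.0126
```

```bash
python3 - <<'E'
from h import *
cv2.imwrite('pics/f1.png',ctrl.get_image('scene')[:,:,::-1])
tilt()
crop('pics/f1.png',250,180,160,120,5,'pics/f3.png')
E
```

```text
t 16.45 p [0.4572 0.0578 0.0652] w 11.6 F [ 2.9 -2.9  5. ]
q [ 0.887  0.357 -0.823  0.55  -0.914 -2.808]
R cols x,y,z [ 0.074 -0.564 -0.822] [-0.082  0.818 -0.569] [0.994 0.109 0.014]
tilt 34.7 head -82.58
```

View pics/f3.png

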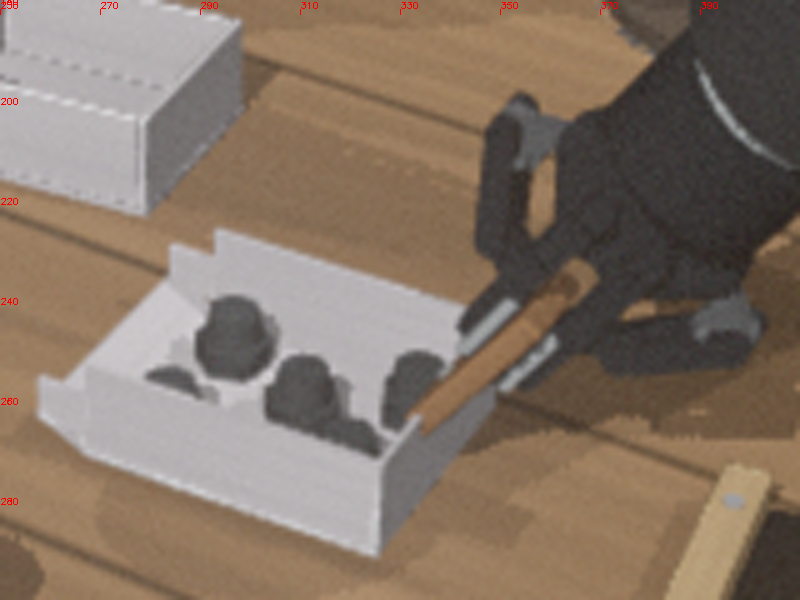

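The pads lie flat on the grip (opening 11.6 mm) and the tray is undisturbed. Lifting gently.

>>> {"api": "carry_out", "payload": {"plan": [0, -6, -4, 0, 0, 0, -12, -8, 0, 0, 0, -15, -10.5, 0, 0, 0, -15, -10.5, 0, 0, 0, -15, -10.5, 0, 0, 0, -15, -10.5, 0, 0, 0, -15, -10.5, 0, 0, 0, -15, -10.5, 0, 0, 0, -15, -10.5, 0, 0, 0, -12, -8, 0, 0, 0, 0, 0, 0, 0, 0, 0, 0, 0, 0]}}

```text
clock: 17.45
position: [0.4548, 0.0582, 0.2279]
ee_rot: [0.691, -0.244, 0.658, -0.173]
contact_force: [-0.2, -0.5, -4.0]
gripper_width: 0.0114
```

```bash
python3 - <<'E'
from h import *
cv2.imwrite('pics/g1.png',ctrl.get_image('scene')[:,:,::-1])
cv2.imwrite('pics/g2.png',ctrl.get_image('side')[:,:,::-1])
tilt()
crop('pics/g1.png',230,130,200,150,4,'pics/g3.png')
E
```

```text
t 17.55 p [0.4544 0.0575 0.2271] w 11.2 F [-0.7 -0.4 -3.3]
q [ 0.912  0.135 -0.622  0.43  -1.292 -2.599]
R cols x,y,z [ 0.072 -0.562 -0.824] [-0.083  0.82  -0.566] [0.994 0.109 0.012]
tilt 34.51 head -82.72
```

View pics/g3.png

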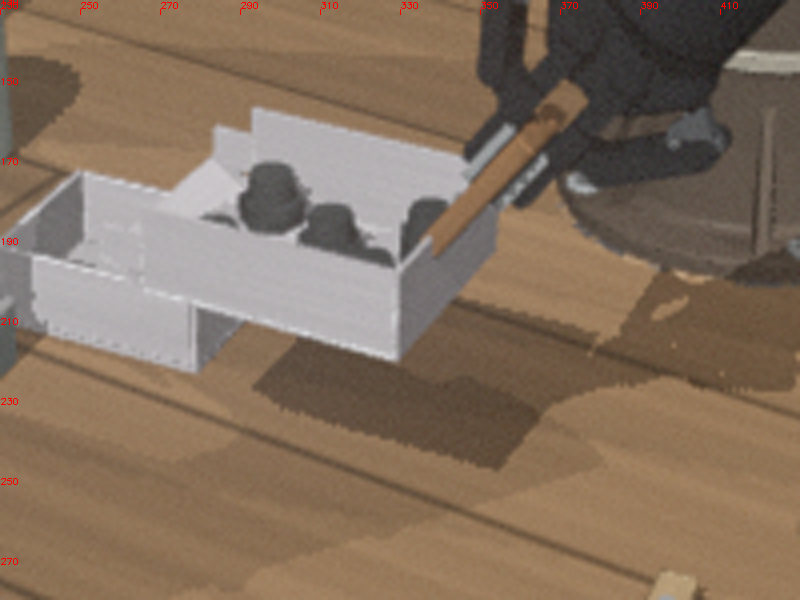

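View pics/g2.png

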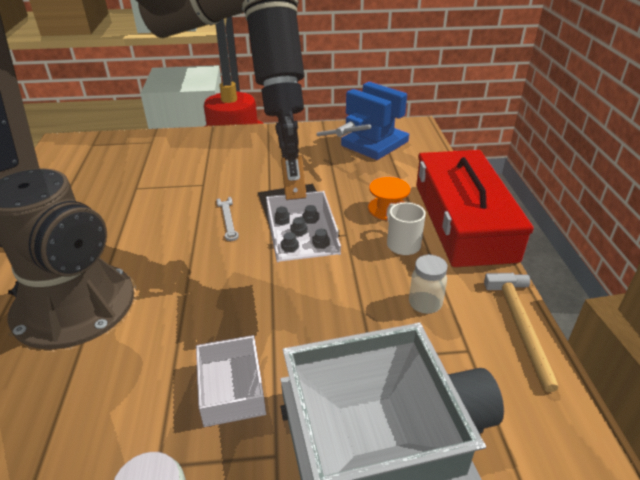

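The tray is lifted level with all five plugs in it (side view, tray at (303,225)). Next I carry it so the nose is over the hopper.

>>> {"api": "carry_out", "payload": {"plan": [0, 4, -7, 1, 0, 0, 8, -13, 2, 0, 0, 13, -20, 2, 0, 0, 14, -22, 3, 0, 0, 15, -24, 3, 0, 0, 15, -25, 3, 0, 0, 15, -25, 3, 0, 0, 15, -24, 3, 0, 0, 14, -22, 2, 0, 0, 13, -20, 2, 0, 0, 8, -13, 2, 0, 0, 4, -7, 1, 0]}}

```text
clock: 18.55
position: [0.5088, -0.2012, 0.2392]
ee_rot: [0.689, -0.244, 0.66, -0.174]
contact_force: [-0.5, 0.5, -3.9]
gripper_width: 0.0114
```

```bash
python3 - <<'E'
from h import *
cv2.imwrite('pics/i1.png',ctrl.get_image('scene')[:,:,::-1])
cv2.imwrite('pics/i2.png',ctrl.get_image('side')[:,:,::-1])
tilt()
s=ctrl.state();R=q2R(s['ee_rot']);h=np.array([.0924,-.9957,0]);a=R[:,0]
n=s['position']-.019*a+.1808*h-np.array([0,0,.0683]);print('nose',n.round(3))
print(proj(cam('scene'),n).round(0),proj(cam('side'),n).round(0), 'nose in tool mm',(R.T@(n-s['position'])*1000).round(1))
E
```

```text
t 18.65 p [ 0.5091 -0.2004  0.2395] w 11.5 F [-0.3  0.3 -3.1]
q [ 0.326  0.086 -0.728  0.708 -1.024 -2.254]
R cols x,y,z [ 0.07  -0.563 -0.824] [-0.082  0.82  -0.567] [0.994 0.107 0.011]
tilt 34.54 head -82.93
nose [ 0.525 -0.37   0.187]
[150. 152.] [363. 373.] nose in tool mm [ 139.7 -110.2   -3.4]
```

View pics/i1.png

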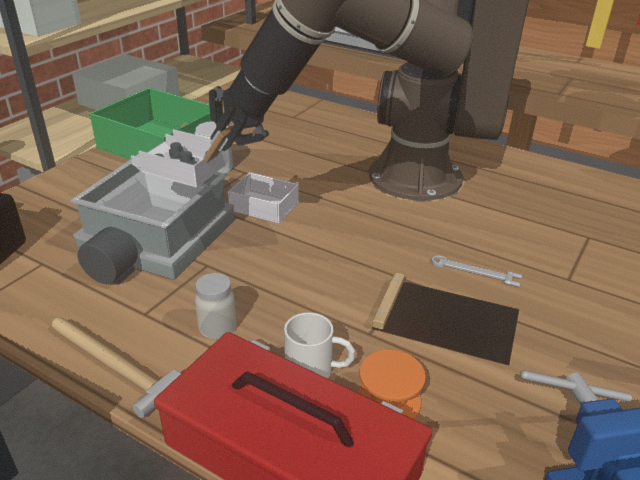

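View pics/i2.png

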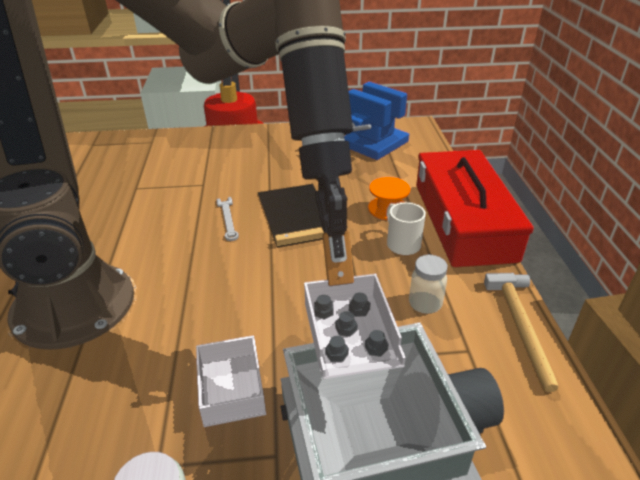

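>>> {"api": "carry_out", "payload": {"plan": [0, 0, -0.3, -11, -0.1, 0, 0, -0.3, -11, -0.1, 0, 0, -0.3, -11, -0.1, 0, 0, -0.3, -11, -0.1, 0, 0, -0.3, -11, -0.1, 0, 0, -0.3, -11, -0.1, 0, 0, -0.3, -11, -0.1, 0, 0, -0.3, -11, -0.1, 0, 0, -0.3, -11, -0.1, 0, 0, -0.3, -11, -0.1, 0, 0, -0.3, -11, -0.1, 0, 0, -0.3, -11, -0.1]}}

```text
clock: 19.65
position: [0.4114, -0.2657, 0.2771]
ee_rot: [0.429, -0.593, 0.641, 0.231]
contact_force: [0.4, 0.2, -3.7]
gripper_width: 0.0113
```

```bash
cat > nose.py <<'E'
from h import *
import sys
t=sys.argv[1]
cv2.imwrite(f'pics/{t}1.png',ctrl.get_image('scene')[:,:,::-1])
cv2.imwrite(f'pics/{t}2.png',ctrl.get_image('side')[:,:,::-1])
s,R=st();n=s['position']+R@np.array([139.7,-110.2,-3.4])/1000;print('nose',n.round(3))
a=cv2.imread(f'pics/{t}1.png')[100:280,60:320];b=cv2.imread(f'pics/{t}2.png')[220:480,200:500]
a=cv2.resize(a,(390,270));b=cv2.resize(b,(390,338));o=np.zeros((338,790,3),np.uint8);o[:270,:390]=a;o[:,400:]=b
cv2.imwrite(f'pics/{t}3.png',o)
E
python3 nose.py j
```

```text
t 19.75 p [ 0.4115 -0.2661  0.2777] w 11.4 F [-0.2 -0.6 -3.7]
q [ 0.24  -0.119 -0.836  0.704 -1.054 -0.924]
R cols x,y,z [ 0.073 -0.562 -0.824] [-0.957  0.193 -0.216] [ 0.281  0.804 -0.524]
nose [ 0.526 -0.369  0.188]
```

View pics/j3.png

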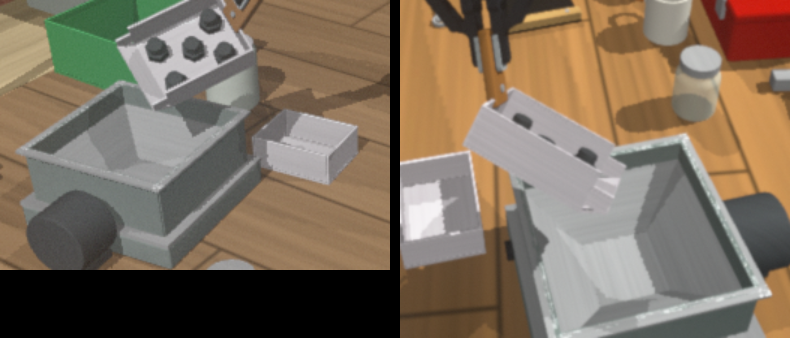

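>>> {"api": "carry_out", "payload": {"plan": [0, 0, -0.3, -11, -0.1, 0, 0, -0.3, -11, -0.1, 0, 0, -0.3, -11, -0.1, 0, 0, -0.3, -11, -0.1, 0, 0, 0, 0, 0, 0, 0, 0, 0, 0]}}

```text
clock: 20.25
position: [0.4072, -0.3017, 0.3012]
ee_rot: [-0.307, 0.665, -0.584, -0.35]
contact_force: [-0.9, -0.9, -4.6]
gripper_width: 0.0114
```

```bash
python3 nose.py k
```

```text
t 20.35 p [ 0.4073 -0.3015  0.301 ] w 11.2 F [ 0.4 -0.  -4.5]
q [ 0.143 -0.132 -0.795  0.713 -1.047 -0.424]
R cols x,y,z [ 0.072 -0.562 -0.824] [-0.991 -0.13   0.002] [-0.108  0.817 -0.567]
nose [ 0.527 -0.368  0.188]
```

View pics/k3.png

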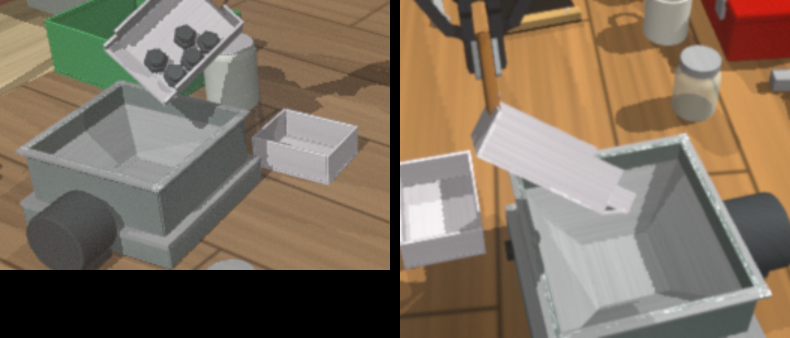

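>>> {"api": "carry_out", "payload": {"plan": [0, 12, 0, 0, 0, 0, 12, 0, 0, 0, 0, 0, -0.3, -9, -0.08, 0, 0, -0.3, -9, -0.08, 0, 0, -0.3, -9, -0.08, 0, 0, -0.3, -9, -0.08, 0, 0, -0.3, -9, -0.08, 0, 0, 0, 0, 0, 0, 0, 0, 0, 0]}}

```text
clock: 21.1
position: [0.4225, -0.3499, 0.3062]
ee_rot: [-0.168, 0.713, -0.503, -0.459]
contact_force: [-0.1, 0.2, -5.4]
gripper_width: 0.0115
```

```bash
python3 nose.py l
```

```text
t 21.2 p [ 0.4222 -0.3497  0.3061] w 11.4 F [-0.7  0.4 -4.2]
q [ 0.001 -0.083 -0.751  0.751 -0.968  0.071]
R cols x,y,z [ 0.072 -0.562 -0.824] [-0.871 -0.438  0.223] [-0.486  0.702 -0.521]
nose [ 0.53  -0.382  0.168]
```

View pics/l3.png

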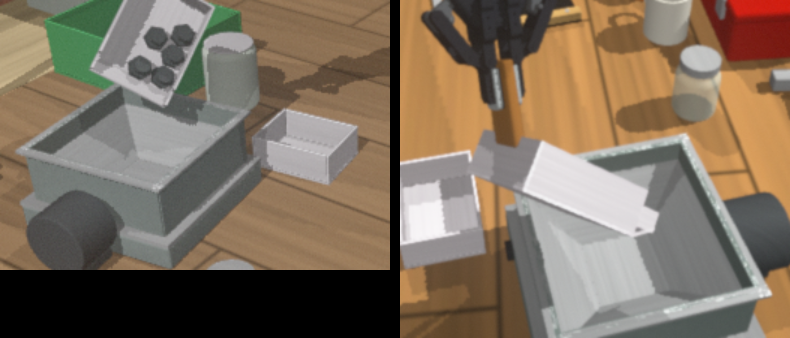

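>>> {"api": "carry_out", "payload": {"plan": [0, 0, -0.3, -9, -0.08, 0, 0, -0.3, -9, -0.08, 0, 0, -0.3, -9, -0.08, 0, 0, -0.3, -9, -0.08, 0, 0, -0.3, -9, -0.08, 0, 0, -0.3, -9, -0.08, 0, 0, -0.3, -9, -0.08, 0, 0, -0.3, -9, -0.08, 0, 0, 0, 0, 0]}}

```text
clock: 21.95
position: [0.4758, -0.3876, 0.3373]
ee_rot: [0.067, 0.73, -0.331, -0.595]
contact_force: [-0.6, 0.5, -2.2]
gripper_width: 0.0112
```

```bash
python3 nose.py m
```

```text
t 22.05 p [ 0.4743 -0.3874  0.3367] w 11.4 F [-0.   0.5 -2.3]
q [-0.078  0.008 -0.593  0.735 -0.974  0.821]
R cols x,y,z [ 0.073 -0.562 -0.824] [-0.409 -0.77   0.489] [-0.91   0.301 -0.286]
nose [ 0.533 -0.382  0.169]
```

View pics/m3.png

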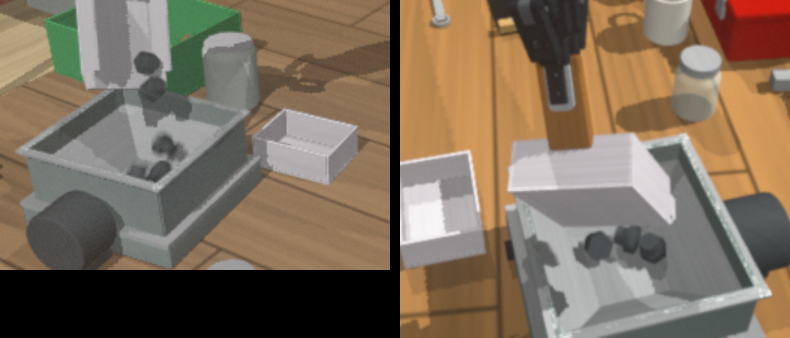

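Plugs are dropping into the hopper: three are at the bottom and two are still sliding or falling. I'll finish the turn and look again.

>>> {"api": "carry_out", "payload": {"plan": [0, 0, -0.3, -9, -0.08, 0, 0, -0.3, -9, -0.08, 0, 0, -0.3, -9, -0.08, 0, 0, -0.3, -9, -0.08, 0, 0, 0, 0, 0, 0, 0, 0, 0, 0]}}

```text
clock: 22.55
position: [0.5086, -0.3938, 0.3442]
ee_rot: [0.18, 0.71, -0.234, -0.639]
contact_force: [0.1, -0.1, -1.2]
gripper_width: 0.0113
```

```bash
python3 nose.py n
```

```text
t 22.65 p [ 0.5082 -0.3939  0.3442] w 11.5 F [-0.2 -0.1 -2.7]
q [-0.083  0.062 -0.518  0.726 -0.987  1.163]
R cols x,y,z [ 0.073 -0.562 -0.824] [-0.102 -0.826  0.554] [-0.992  0.044 -0.117]
nose [ 0.533 -0.381  0.168]
```

View pics/n3.png

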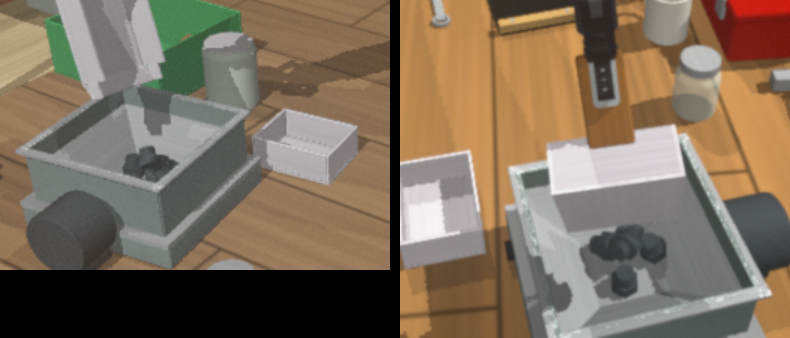

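All five plugs lie in the hopper. I'll turn the tray back upright while rising.

>>> {"api": "carry_out", "payload": {"plan": [0, -12, 0, 0, 0, 0, -12, 0, 0, 0, 0, -4, -1.2, 13, 0.12, 0, -2, -1.2, 13, 0.12, 0, -2, -1.2, 13, 0.12, 0, -2, -1.2, 13, 0.12, 0, -2, -1.2, 13, 0.12, 0, -2, -1.2, 13, 0.12, 0, -2, -1.2, 13, 0.12, 0, -2, -1.2, 13, 0.12, 0, -2, -1.2, 13, 0.12, 0, -2, -1.2, 13, 0.12]}}

```text
clock: 23.65
position: [0.4129, -0.304, 0.3304]
ee_rot: [-0.255, 0.687, -0.555, -0.394]
contact_force: [0.2, 0.8, -1.8]
gripper_width: 0.0116
```

>>> {"api": "carry_out", "payload": {"plan": [0, -1, -1.2, 13, 0.12, 0, -1, -1.2, 13, 0.12, 0, -1, -1.2, 13, 0.12, 0, -1, -1.2, 13, 0.12, 0, -1, -1.2, 13, 0.12, 0, -1, -1.2, 13, 0.12, 0, -1, -1.2, 13, 0.12, 0, -1, -1.2, 13, 0.12, 0, -1, -1.2, 13, 0.12, 0, -1, -1.2, 13, 0.12, 0, -1, -1.2, 13, 0.12, 0, -1, -1.2, 13, 0.12]}}

```text
clock: 24.65
position: [0.4795, -0.1892, 0.2726]
ee_rot: [0.644, -0.349, 0.677, -0.069]
contact_force: [-0.4, 0.1, -1.6]
gripper_width: 0.0116
```

>>> {"api": "carry_out", "payload": {"plan": [0, 0, 0, 13, 0.12, 0, 0, 0, 13, 0.12, 0, 0, 0, 0, 0]}}

```text
clock: 24.9
position: [0.5055, -0.1806, 0.2691]
ee_rot: [0.682, -0.269, 0.664, -0.15]
contact_force: [1.1, -0.4, -1.1]
gripper_width: 0.0111
```

```bash
python3 nose.py o; python3 -c "
from h import *
tilt()"
```

```text
t 25.0 p [ 0.5035 -0.1815  0.2691] w 11.4 F [ 0.4 -0.3 -2. ]
q [ 0.383  0.049 -0.684  0.659 -1.109 -2.152]
R cols x,y,z [ 0.073 -0.562 -0.824] [-0.162  0.808 -0.566] [ 0.984  0.174 -0.032]
nose [ 0.528 -0.35   0.216]
t 25.0 p [ 0.5035 -0.1815  0.2691] w 11.4 F [ 0.4 -0.3 -2. ]
q [ 0.383  0.049 -0.684  0.659 -1.109 -2.152]
R cols x,y,z [ 0.073 -0.562 -0.824] [-0.162  0.808 -0.566] [ 0.984  0.174 -0.032]
tilt 34.52 head -82.65
```

View pics/o2.png

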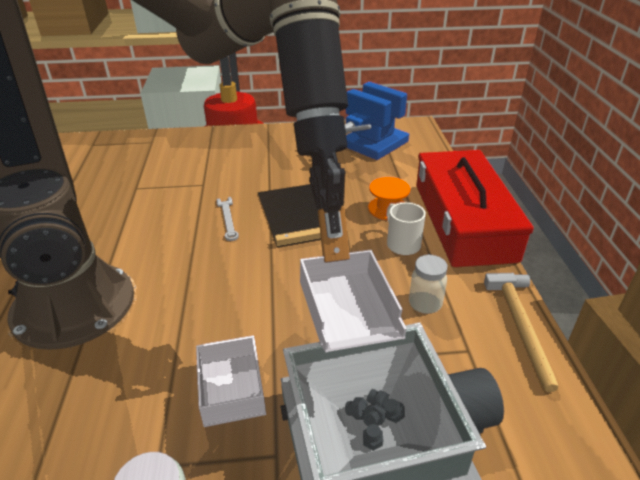

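View pics/o1.png

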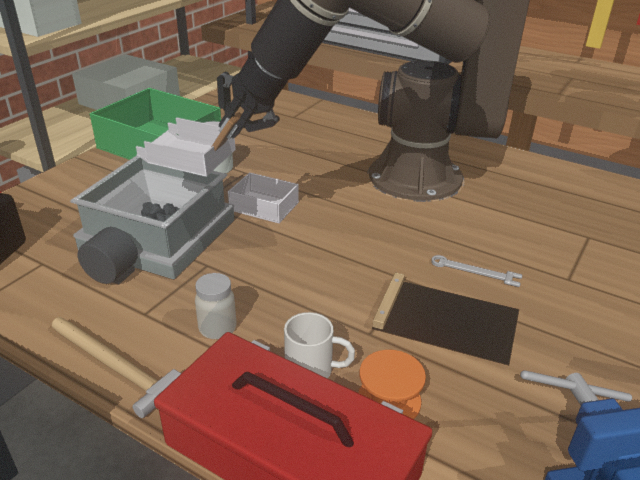

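>>> {"api": "carry_out", "payload": {"plan": [0, -10, 16, 2, 0, 0, -20, 32, 3, 0, 0, -20, 32, 3, 0, 0, -20, 32, 3, 0, 0, -20, 32, 3, 0, 0, -20, 32, 3, 0, 0, -20, 32, 3, 0, 0, -20, 32, 3, 0, 0, -20, 32, 3, 0, 0, -20, 32, 3, 0, 0, -20, 32, 3, 0, 0, -20, 32, 3, 0]}}

```text
clock: 26.0
position: [0.4612, 0.2528, 0.2498]
ee_rot: [0.68, -0.272, 0.665, -0.146]
contact_force: [1.8, 0.7, -2.1]
gripper_width: 0.0113
```

>>> {"api": "carry_out", "payload": {"plan": [0, -20, 32, 3, 0, 0, -20, 32, 3, 0, 0, -20, 32, 3, 0, 0, -10, 16, 2, 0, 0, 0, 0, 0, 0]}}

```text
clock: 26.42
position: [0.4491, 0.3868, 0.2423]
ee_rot: [0.68, -0.274, 0.664, -0.146]
contact_force: [-0.0, -0.2, -2.5]
gripper_width: 0.0113
```

```bash
cat > tp.py <<'E'
from h import *
import sys
t=sys.argv[1]
cv2.imwrite(f'pics/{t}1.png',ctrl.get_image('scene')[:,:,::-1])
cv2.imwrite(f'pics/{t}2.png',ctrl.get_image('side')[:,:,::-1])
s,R=st()
def Y(d):
    c,q=np.cos(np.radians(d)),np.sin(np.radians(d));return np.array([[c,-q,0],[q,c,0],[0,0,1]])
Rg=np.c_[[.073,-.563,-.823],[-.083,.819,-.568],[.994,.109,.013]]
U,_,V=np.linalg.svd(Rg);Rg=U@V
Rt=R@Rg.T@Y(-84.7)
n=s['position']+R@np.array([139.7,-110.2,-3.4])/1000
M=Y(-78.53);st_=np.array([.4839,.1748,.014])
print('nose world',n.round(4),'in stop frame mm',(M.T@(n-st_)*1000).round(1))
E_=M.T@Rt;print('tray rel mat yaw',np.degrees(np.arctan2(E_[1,0],E_[0,0])).round(1),'roll(y axis z)',np.degrees(E_[2,1]).round(1),'pitch(x axis z)',np.degrees(E_[2,0]).round(1))
o=n-Rt@np.array([.0875,0,.014])
for nm,v in dict(nose=(87.5,0,14),fl=(65,55,0),bl=(-65,55,0),br=(-65,-55,0),bl_top=(-65,55,45),br_top=(-65,-55,45)).items():
    P=o+Rt@(np.array(v)/1000);print(nm,P.round(4),'scene',proj(cam('scene'),P).round(1),'side',proj(cam('side'),P).round(1))
def sh(w):print('world',w,'-> tool',(R.T@np.array(w)).round(1))
mx=M[:,0]
sh(mx*10);sh(M[:,1]*10);sh([0,0,-10])
E
python3 tp.py p; python3 -c "
from h import *
crop('pics/p1.png',290,180,260,190,3,'pics/p3.png');crop('pics/p2.png',220,150,160,110,5,'pics/p4.png')"
```

```text
t 26.52 p [0.4492 0.3835 0.243 ] w 11.5 F [ 0.2 -0.7 -1.5]
q [ 1.209  0.476 -0.038  0.271 -1.602 -2.66 ]
R cols x,y,z [ 0.073 -0.563 -0.824] [-0.164  0.808 -0.566] [ 0.984  0.176 -0.033]
nose world [0.4741 0.2153 0.1905] in stop frame mm [-41.6  -1.5 176.5]
tray rel mat yaw -2.3 roll(y axis z) -2.6 pitch(x axis z) -0.0
nose [0.4741 0.2153 0.1905] scene [427.6 226.2] side [299.2 157. ]
fl [0.5241 0.2461 0.174 ] scene [431.5 254.8] side [320.9 155.7]
bl [0.5034 0.3745 0.1741] scene [513.7 274.8] side [307.7 130.6]
br [0.395  0.357  0.1791] scene [524.  235.6] side [262.8 134. ]
bl_top [0.5055 0.3748 0.219 ] scene [519.4 252. ] side [308.1 113.2]
br_top [0.397  0.3573 0.2241] scene [529.6 213.5] side [262.2 116.3]
world [ 1.9885482  -9.80028959  0.        ] -> tool [ 5.7 -8.2  0.2]
world [9.80028959 1.9885482  0.        ] -> tool [-0.4  0.  10. ]
world [0, 0, -10] -> tool [8.2 5.7 0.3]
```

View pics/p3.png

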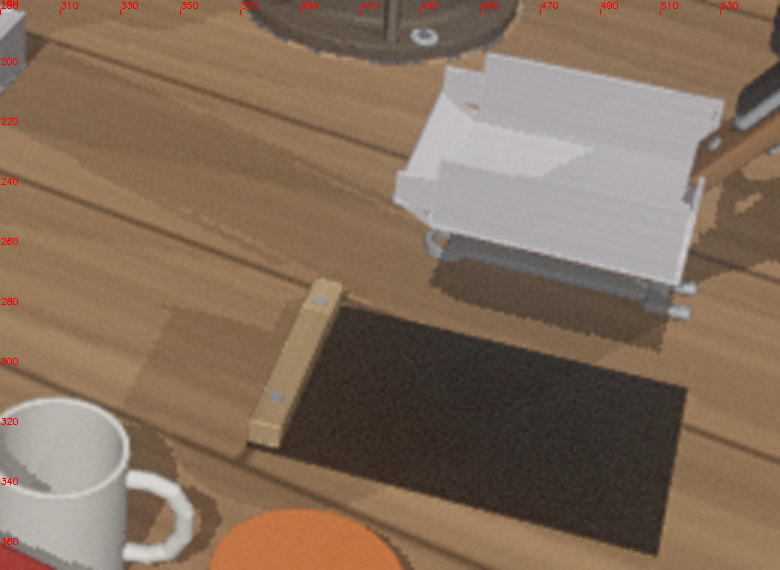

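View pics/p4.png

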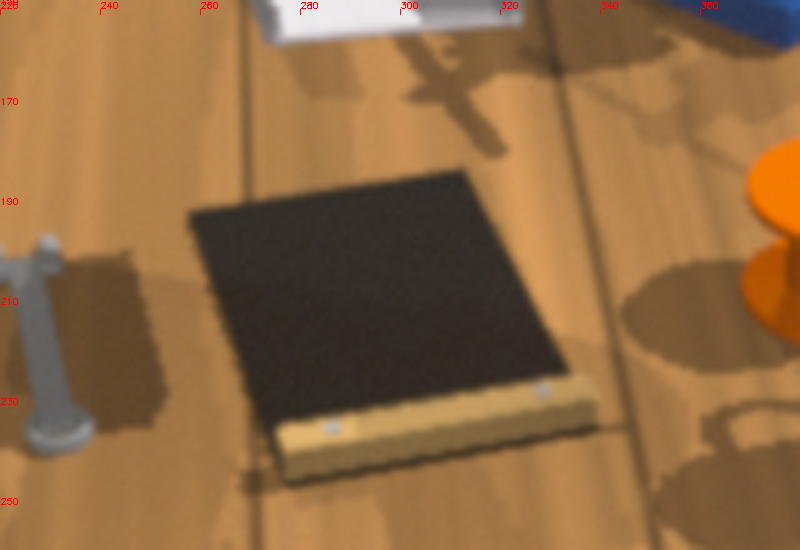

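>>> {"api": "carry_out", "payload": {"plan": [0, 16, 11, 0.6, 0, 0, 16, 11, 0.6, 0, 0, 16, 11, 0.6, 0, 0, 16, 11, 0.6, 0, 0, 16, 11, 0.6, 0, 0, 16, 11, 0.6, 0, 0, 10, 7, 0.4, 0, 0, 9, 6, 0.4, 0, 0, 6, 4, 0, 0, 0, 4, 3, 0, 0, 0, 0, 0, 0, 0]}}

```text
clock: 27.43
position: [0.4493, 0.3831, 0.0912]
ee_rot: [0.68, -0.272, 0.665, -0.147]
contact_force: [0.2, 0.6, -1.5]
gripper_width: 0.0111
```

```bash
python3 tp.py r; python3 -c "
from h import *
D=cam('side')
print(onz(D,(275.4,234),.022),onz(D,(334,225.6),.022))
R=np.array([[np.cos(np.radians(-78.53)),-np.sin(np.radians(-78.53))],[np.sin(np.radians(-78.53)),np.cos(np.radians(-78.53))]])
for y in(-.075,.075): print(np.array([.4639,.2727])+R@[.1,y])
crop('pics/r1.png',350,230,200,140,4,'pics/r3.png');crop('pics/r2.png',230,150,130,110,6,'pics/r4.png')"
```

```text
t 27.53 p [0.4496 0.3837 0.0921] w 11.5 F [-0.2  0.6 -2.1]
q [ 1.208  0.605 -0.19   0.279 -1.33  -2.738]
R cols x,y,z [ 0.073 -0.562 -0.824] [-0.162  0.809 -0.565] [ 0.984  0.175 -0.031]
nose world [0.4743 0.2155 0.0394] in stop frame mm [-41.8  -1.3  25.4]
tray rel mat yaw -2.4 roll(y axis z) -2.5 pitch(x axis z) -0.1
nose [0.4743 0.2155 0.0394] scene [417.8 295.7] side [301.4 214. ]
fl [0.5244 0.2464 0.023 ] scene [421.  324.4] side [321.4 211.2]
bl [0.5038 0.3747 0.0232] scene [496.  345.4] side [309.1 183.8]
br [0.3953 0.3574 0.0281] scene [506.8 304.3] side [267.4 187.9]
bl_top [0.5058 0.375  0.0682] scene [500.7 326.4] side [309.5 168.6]
br_top [0.3973 0.3576 0.0731] scene [511.5 285.7] side [266.9 172.6]
world [ 1.9885482  -9.80028959  0.        ] -> tool [ 5.6 -8.2  0.2]
world [9.80028959 1.9885482  0.        ] -> tool [-0.4  0.  10. ]
world [0, 0, -10] -> tool [8.2 5.7 0.3]
[0.41109826 0.16671827 0.022     ] [0.54826702 0.18572265 0.022     ]
[0.41028331 0.15978299]
[0.55728765 0.18961122]
```

View pics/r3.png

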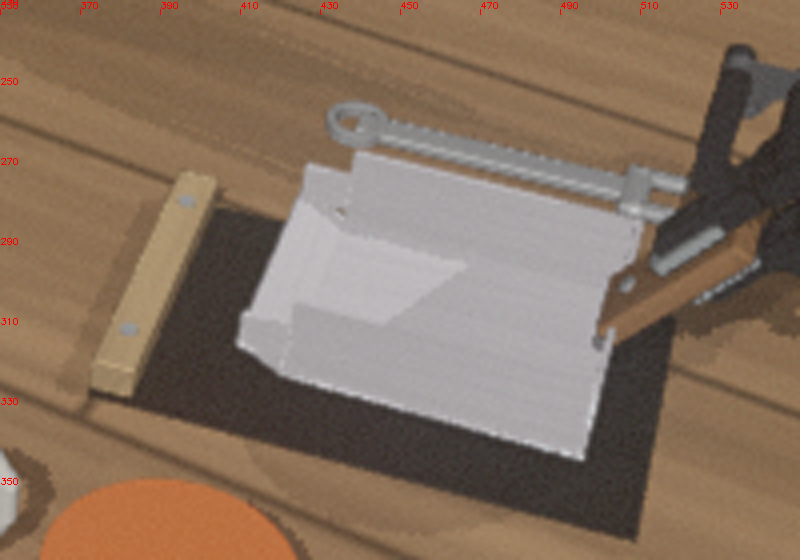

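View pics/r4.png

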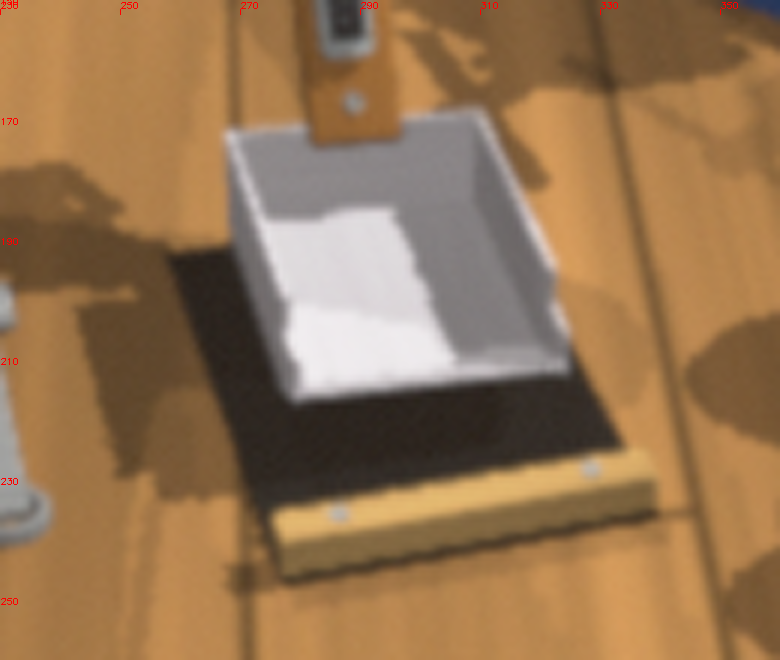

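>>> {"api": "carry_out", "payload": {"plan": [0, 0, 0, -2.2, -0.02, 0, 0, 0, -2.2, -0.02, 0, 4, 3, 0, 0, 0, 4, 3, 0, 0, 0, 3, 2, 0, 0, 0, 1.5, 1, 0, 0, 0, 0, 0, 0, 0]}}

```text
clock: 28.12
position: [0.444, 0.3824, 0.0756]
ee_rot: [0.674, -0.286, 0.668, -0.134]
contact_force: [-0.0, -0.5, -2.3]
gripper_width: 0.0112
```

```bash
python3 tp.py s|head -6
```

```text
t 28.22 p [0.4442 0.3827 0.0762] w 11.3 F [-0.3 -0.1 -2.2]
q [ 1.215  0.617 -0.21   0.278 -1.301 -2.712]
R cols x,y,z [ 0.073 -0.562 -0.824] [-0.201  0.801 -0.564] [ 0.977  0.207 -0.055]
nose world [0.4732 0.2152 0.0235] in stop frame mm [-41.8  -2.5   9.5]
tray rel mat yaw -0.5 roll(y axis z) -3.9 pitch(x axis z) -0.1
nose [0.4732 0.2152 0.0235] scene [416.9 302. ] side [301.2 219.7]
```

Now I lower by 1 to 2 mm at a time until contact.

>>> {"api": "carry_out", "payload": {"plan": [0, 1.2, 0.8, 0, 0, 0, 1.2, 0.8, 0, 0, 0, 0, 0, 0, 0]}}

```text
clock: 28.47
position: [0.4441, 0.3828, 0.0735]
ee_rot: [0.675, -0.286, 0.667, -0.134]
contact_force: [-0.4, 0.2, -1.1]
gripper_width: 0.011
```

>>> {"api": "carry_out", "payload": {"plan": [0, 1.2, 0.8, 0, 0, 0, 1.2, 0.8, 0, 0, 0, 0, 0, 0, 0]}}

```text
clock: 28.72
position: [0.4439, 0.3831, 0.0728]
ee_rot: [0.675, -0.286, 0.667, -0.134]
contact_force: [-5.8, 2.3, 12.8]
gripper_width: 0.0113
```

>>> {"api": "carry_out", "payload": {"plan": [0, 2.5, -5.5, 0, 0, 0, 3.3, -5, 0, 0, 0, 3.3, -5, 0, 0, 0, 3.3, -5, 0, 0, 0, 3.3, -5, 0, 0, 0, 3.3, -5, 0, 0, 0, 0, 0, 0, 0]}}

```text
clock: 29.3
position: [0.452, 0.3473, 0.073]
ee_rot: [0.675, -0.286, 0.667, -0.134]
contact_force: [2.6, 1.5, 2.5]
gripper_width: 0.0113
```

```bash
python3 tp.py t|head -6;  python3 -c "
from h import *
crop('pics/t1.png',350,230,200,140,4,'pics/t3.png');crop('pics/t2.png',230,150,130,110,6,'pics/t4.png')"
```

```text
t 29.4 p [0.4519 0.3474 0.0729] w 11.2 F [ 2.9 -0.1  5.4]
q [ 1.185  0.59  -0.282  0.3   -1.252 -2.706]
R cols x,y,z [ 0.074 -0.562 -0.824] [-0.2    0.801 -0.565] [ 0.977  0.207 -0.054]
nose world [0.481  0.1799 0.0202] in stop frame mm [-5.5 -1.8  6.2]
tray rel mat yaw -0.5 roll(y axis z) -3.8 pitch(x axis z) -0.1
nose [0.481  0.1799 0.0202] scene [397.5 298.9] side [305.5 229.4]
```

View pics/t3.png

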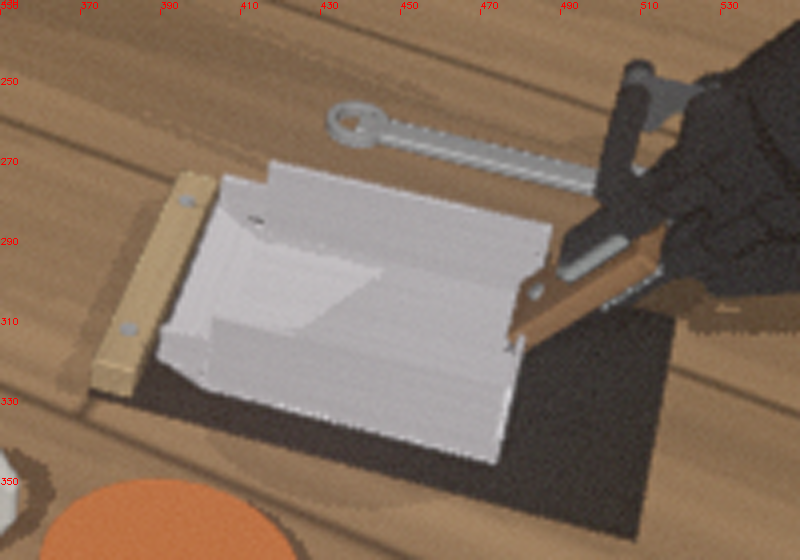

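View pics/t4.png

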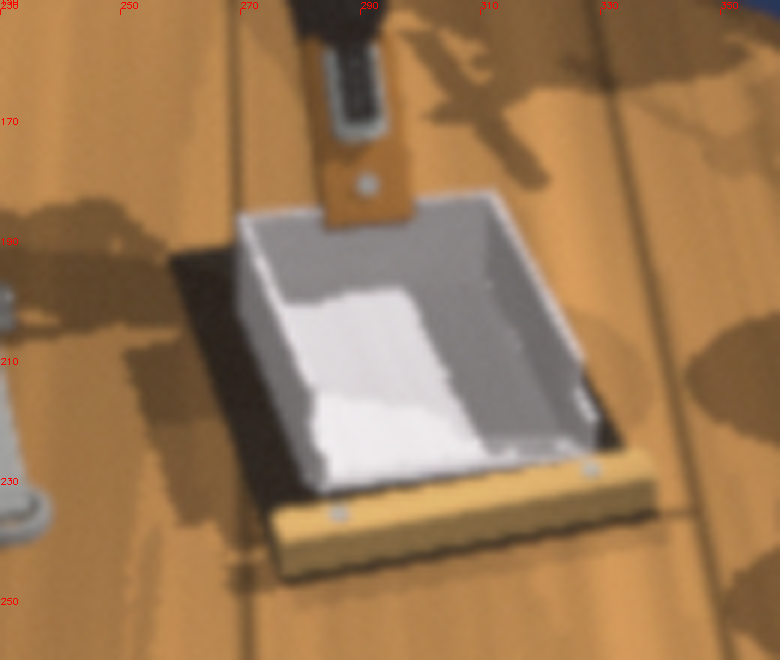

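>>> {"api": "carry_out", "payload": {"plan": [0, 1.1, -1.6, 0, 0, 0, 1.1, -1.6, 0, 0, 0, 1.1, -1.6, 0, 0, 0, 0, 0, 0, 0]}}

```text
clock: 29.73
position: [0.4531, 0.3433, 0.073]
ee_rot: [0.675, -0.285, 0.667, -0.133]
contact_force: [-0.5, 4.5, 7.2]
gripper_width: 0.0111
```

>>> {"api": "carry_out", "payload": {"plan": [0, 0.6, -0.8, 0, 0, 0, 0.6, -0.8, 0, 0, 0, 0, 0, 0, 0]}}

```text
clock: 29.98
position: [0.4535, 0.3428, 0.073]
ee_rot: [0.676, -0.285, 0.667, -0.132]
contact_force: [-2.1, 9.4, 8.1]
gripper_width: 0.0115
```

>>> {"api": "carry_out", "payload": {"plan": [0, 0.6, -0.8, 0, 0, 0, 1.2, 0.5, 0, 0, 0, 0, 0, 0, 0]}}

```text
clock: 30.23
position: [0.4537, 0.3428, 0.0727]
ee_rot: [0.676, -0.285, 0.666, -0.132]
contact_force: [-8.2, 13.9, 17.0]
gripper_width: 0.0112
```

```bash
python3 tp.py u|head -6;  python3 -c "
from h import *
crop('pics/u1.png',350,230,200,140,4,'pics/u3.png');crop('pics/u2.png',230,150,130,110,6,'pics/u4.png')"
```

```text
t 30.33 p [0.4537 0.3428 0.0728] w 11.2 F [-8.3 14.3 16.4]
q [ 1.18   0.582 -0.296  0.305 -1.239 -2.705]
R cols x,y,z [ 0.077 -0.558 -0.827] [-0.201  0.803 -0.561] [ 0.976  0.21  -0.05 ]
nose world [0.4834 0.1757 0.0193] in stop frame mm [-1.  -0.3  5.3]
tray rel mat yaw -0.3 roll(y axis z) -3.6 pitch(x axis z) -0.4
nose [0.4834 0.1757 0.0193] scene [394.8 299.2] side [306.7 230.7]
```

View pics/u3.png

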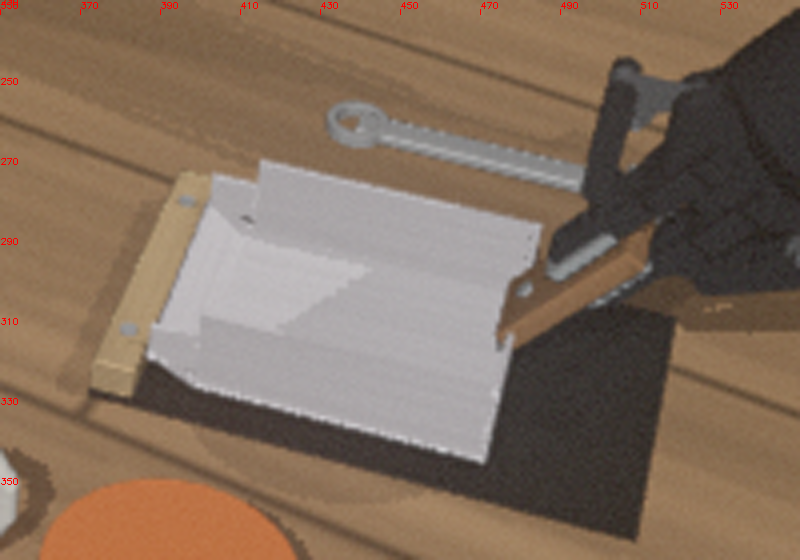

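View pics/u4.png

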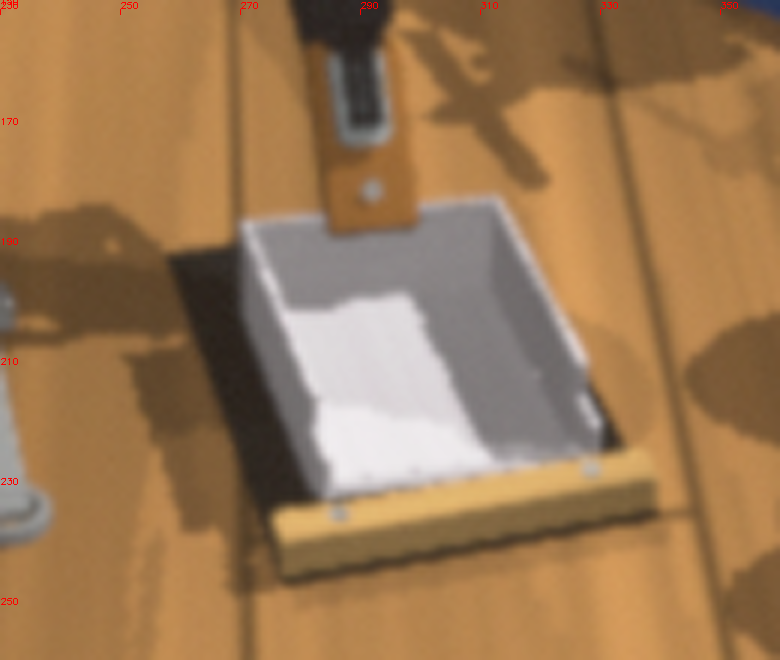

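>>> {"api": "carry_out", "payload": {"plan": [16, 0, 0, 0, 0, 22, 0, 0, 0, 0, 30, 0, 0, 0, 0, 40, 0, 0, 0, 0, 50, 0, 0, 0, 0, 50, 0, 0, 0, 0]}}

```text
clock: 30.83
position: [0.4531, 0.3381, 0.0704]
ee_rot: [0.674, -0.286, 0.668, -0.134]
contact_force: [-0.0, 0.7, -0.4]
gripper_width: 0.0499
```

```bash
python3 tp.py v|head -4;  python3 -c "
from h import *
crop('pics/v1.png',350,230,200,140,4,'pics/v3.png');crop('pics/v2.png',230,150,130,110,6,'pics/v4.png')"
```

```text
t 30.93 p [0.4532 0.3383 0.0705] w 49.9 F [-0.8 -0.5  0.3]
q [ 1.177  0.584 -0.301  0.304 -1.238 -2.704]
R cols x,y,z [ 0.073 -0.562 -0.824] [-0.201  0.801 -0.564] [ 0.977  0.206 -0.055]
nose world [0.4821 0.1708 0.0179] in stop frame mm [ 3.6 -2.5  3.9]
```

View pics/v3.png

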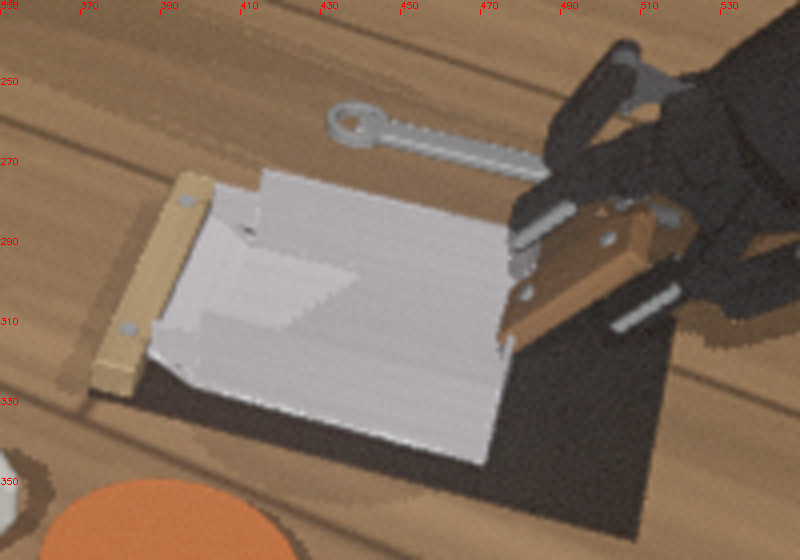

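View pics/v4.png

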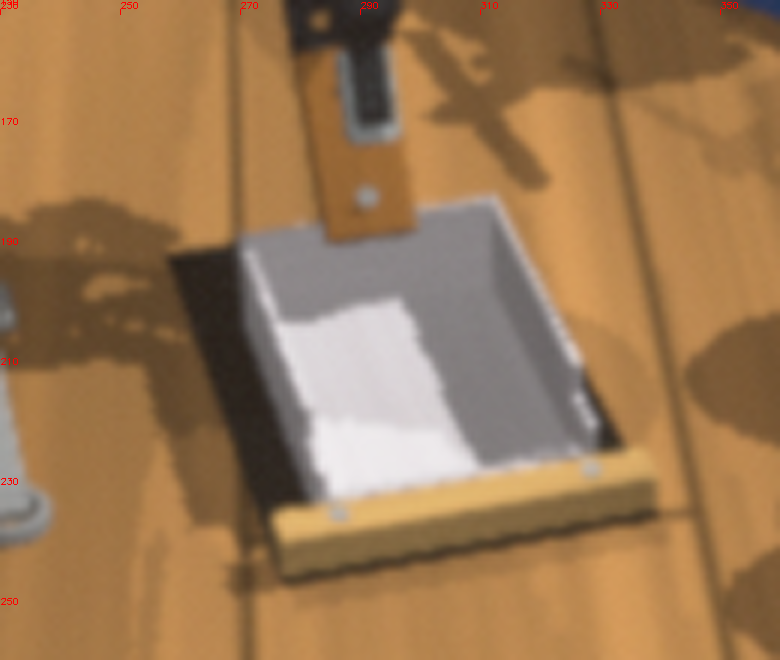

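```bash
python3 - <<'E'
from h import *
S=cam('scene');D=cam('side')
th=np.radians(-78.53);M=np.array([[np.cos(th),-np.sin(th)],[np.sin(th),np.cos(th)]]);st_=np.array([.4839,.1748])
f=lambda c,uv,z:(M.T@(onz(c,uv,z)[:2]-st_)*1000).round(1)
for n,c,uv,z in[('bl bot (-152.5,55)',S,(471.8,345.7),.004),('fl bot (-22.5,55)',S,(398.8,327),.004),('br top(-152.5,-55)',S,(476.8,287),.049),('bl top(-152.5,55)',S,(477.8,314.5),.049),('side br top',D,(270,189.5),.049),('side bl top',D,(313,182.8),.049),('stop edge far S',S,(404.4,275.4),.022),('stop near S',S,(383.4,323),.022),('stop D l',D,(275.4,234),.022),('stop D r',D,(334,225.6),.022)]: print(n,f(c,uv,z))
crop('pics/v1.png',370,260,60,75,10,'pics/v5.png')
crop('pics/v2.png',270,200,80,50,10,'pics/v6.png')
E
```

```text
bl bot (-152.5,55) [-153.6   54. ]
fl bot (-22.5,55) [-23.8  54. ]
br top(-152.5,-55) [-138.6  -53.6]
bl top(-152.5,55) [-151.8   22.2]
side br top [-154.2  -51.5]
side bl top [-153.    59.1]
stop edge far S [ -0.8 -73.4]
stop near S [ 0.7 73.5]
stop D l [ -6.6 -73. ]
stop D r [ 2.1 65.3]
```

View pics/v5.png

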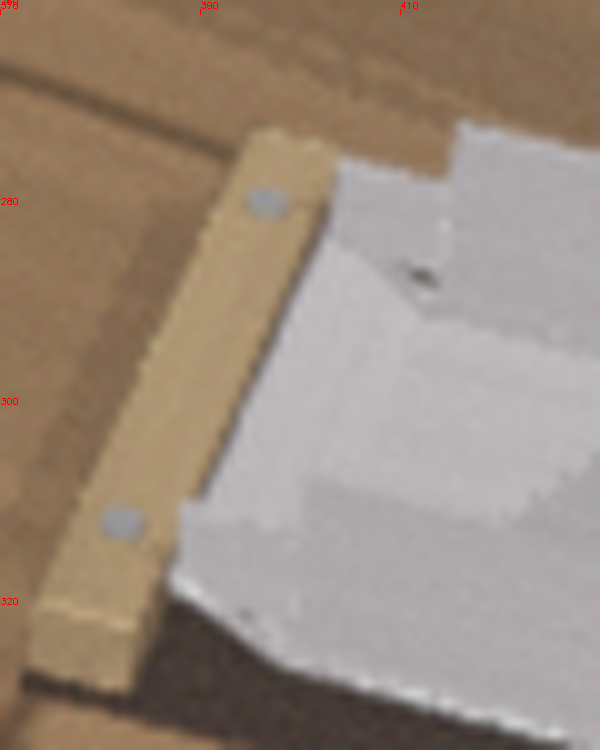

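View pics/v6.png

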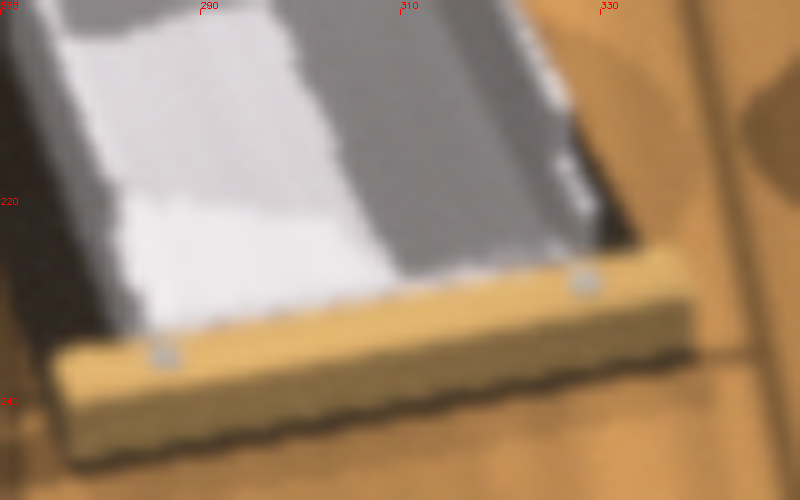

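The tray settled flat and square. Its nose is at the stop, about 1 mm off by the fit, with no force on the tool. I'll retreat along the grip.

>>> {"api": "carry_out", "payload": {"plan": [60, -5, 0, 0, 0, 60, -15, 0, 0, 0, 60, -25, 0, 0, 0, 60, -30, 0, 0, 0, 60, -30, 0, 0, 0, 60, -30, 0, 0, 0, 60, -30, 0, 0, 0, 60, 0, 0, 0, 0, 60, 0, 0, 0, 0]}}

```text
clock: 31.68
position: [0.4411, 0.4329, 0.208]
ee_rot: [0.675, -0.285, 0.667, -0.133]
contact_force: [0.4, -0.1, -1.1]
gripper_width: 0.0597
```

```bash
python3 tp.py w|head -2;  python3 -c "
from h import *
crop('pics/w1.png',350,230,200,140,4,'pics/w3.png');crop('pics/w1.png',370,260,60,75,8,'pics/w4.png')
S=cam('scene')
"
```

```text
t 31.78 p [0.4408 0.4309 0.2061] w 60.0 F [ 0.2  0.1 -0.7]
q [ 1.243  0.556  0.018  0.252 -1.587 -2.657]
```

View pics/w3.png

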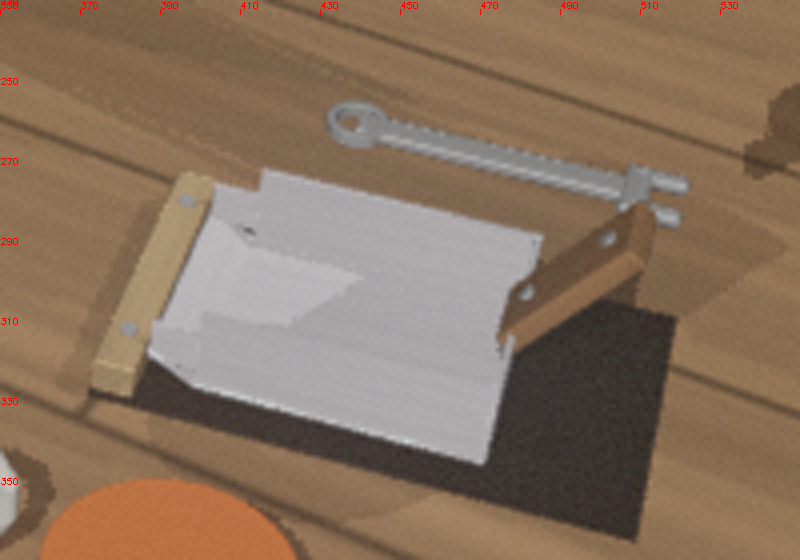

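View pics/w2.png

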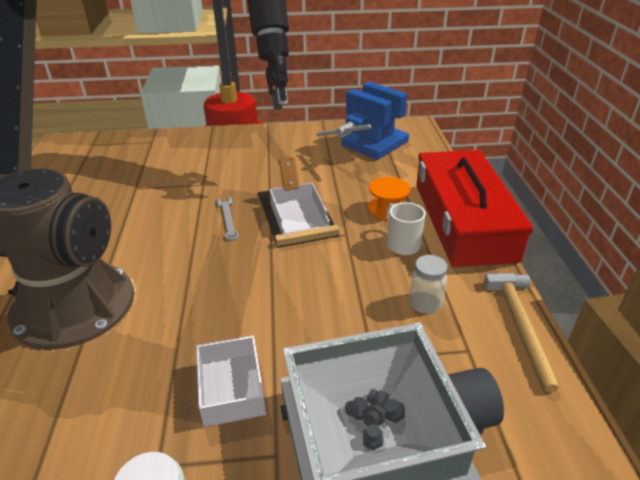

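View pics/w4.png

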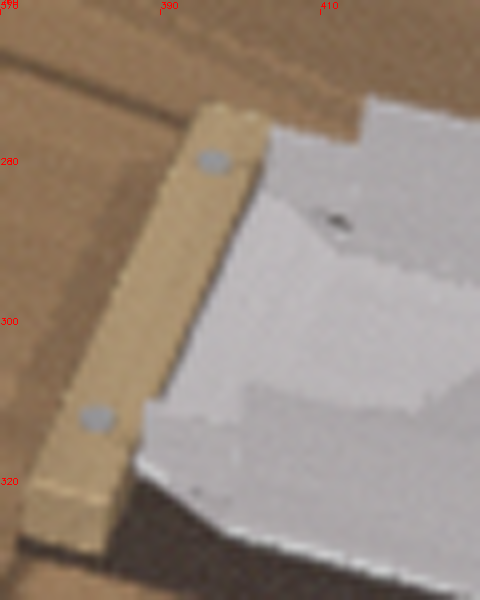

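```bash
python3 - <<'E'
from h import *
S=cam('scene')
th=np.radians(-78.53);M=np.array([[np.cos(th),-np.sin(th)],[np.sin(th),np.cos(th)]]);st_=np.array([.4839,.1748])
f=lambda c,uv,z:(M.T@(onz(c,uv,z)[:2]-st_)*1000).round(1)
g=cv2.cvtColor(cv2.imread('pics/w1.png'),cv2.COLOR_BGR2LAB).astype(int)
for v in range(286,309,4):
    row=g[v];b=row[:,2]
    # wood: b high; lip: b near 128 & bright
    us=range(375,425);w=[u for u in us if b[u]>140 and row[u,0]>110];
    seq=[(u,row[u,0],b[u]) for u in range(388,412)]
    lip=min(u for u in us if row[u,0]>150 and b[u]<136)
    wood=max(u for u in us if b[u]>143 and u<lip and row[u,0]>120)
    print(v,'wood end',wood,f(S,(wood+.5,v),.022),'lip start',lip,f(S,(lip-.5,v),.018))
E
```

```text
286 wood end 399 [ -0.1 -38. ] lip start 401 [ -1.  -43.7]
290 wood end 397 [  0.5 -24.9] lip start 399 [ -0.4 -30.5]
294 wood end 395 [  1.  -12.1] lip start 398 [ -1.6 -18.3]
298 wood end 393 [1.6 0.5] lip start 396 [-1.  -5.6]
302 wood end 392 [ 0.4 12.3] lip start 394 [-0.5  6.9]
306 wood end 390 [ 0.9 24.5] lip start 392 [ 0.1 19.2]
```

```bash
python3 -c "
from station import ctrl
print(ctrl.hand_in()); s=ctrl.state();print(s['clock'],s['contact_force'])"
```

```text
the job is handed in; nothing more can be done
None
the job is handed in; nothing more can be done
```

I poured all five plugs into the hopper and parked the empty tray on the mat against the stop. I handed the job in at about 32 s; no verdict is reported.

**How it was done:**
- **Tilting the tool:** moves can only turn the tool about its own axis. To tilt it I pushed the arm against its reach limit until the tool stood about 34.6° over, in line with the grip.
- **Pouring:** I pinched the grip across its thickness and lifted the tray level with the plugs in it. Then I turned it 170° about the tool axis with the nose held over the hopper.
- **Parking:** I turned the tray back and lowered it until it touched the mat. I slid it to the stop with about 14 N of push, let go and backed off.

**Last checks before handing in:**
- **Plugs:** in the side view all five lie at the bottom of the hopper and the tray is empty. The fingers only ever closed on the grip.
- **Tray:** it sits flat on the mat and centred. Its nose is about 1 mm from the stop and square to it by eye and by the corner fit. It did not move as the gripper backed away.
- **Gripper:** it is clear of everything, with about 1 N on the tool.
- **Other things:** by eye, the other things on the bench had not moved.

**Doubts:**
- While I tilted the tool, joint 3 read 1.252 against its limit of 1.25; nothing was reported.
- The side camera put the stop's face about 2 mm from where the scene camera put it, which is about the calibration error.
- Just before I let go, the tray was rolled about 3.6° in the gripper. It settled flat when released.

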